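# Lock the grinder's burr collar without losing the grind setting

## Robot

A 7-joint arm with a two-finger parallel gripper is mounted at the origin on the work surface; the furniture and walls round the work are solid. World frame = base frame: x ahead of the robot, y to its left, z up, the work surface at z = 0. Lengths are in m, angles in rad, forces in N, time in s.
With the tool pointing down it reaches from about 0.4 to 0.875 m from the base axis. Payload 19.3 kg.
Tool frame: the origin (TCP) lies midway between the tips of the shut fingers; the grasp point (between the pads) lies 19 mm behind it (bot.pinch_z is the distance from the TCP to the grasp point, in m); z points along the fingers, y is the line along which they close (so a half turn about z gives the same grasp; the last joint's range is limited). The gripper opens to 85 mm and grips with 20 to 120 N. Pads are 22 mm wide; open, the fingers measure 114 mm over their backs; the gripper's body (76 mm by 85 mm) begins 54 mm behind the grasp point. The pads swing forward as they close: fully open they stand 13 mm farther back than shut.
Start: joints at [1.118, 0.521, -0.036, 1.599, 0.021, 1.021, -0.113], TCP at [0.233, -0.58, 0.193] pointing down, gripper open.
Joint ranges: [-2.91, 2.91], [-0.3, 2.13], [-1.5, 1.42], [0.17, 2.43], [-1.26, 4.41], [0.16, 1.93], [-2.52, 2.52]. Speed limits (rad/s): [1.89, 1.89, 2.39, 2.39, 3.01, 3.01, 3.01].

## Interface

Orientations are given as [roll, pitch, yaw] about the fixed x, y, z axes, in that order (R = Rz(yaw) Ry(pitch) Rx(roll)).
In Python, from workcell import observe, viewer, bot gives the robot as it stands. The module is installed in compiled form; this text tells all that it offers.
- The arm moves only by the tool play_rows, never from a script. Its argument "motion" is a list of rows, each a list of 7 numbers: the shift along the tool's x, y, z in cm, then the turn, a rotation vector about the tool's x, y, z in rad, then the opening, from -1 (shut) to 1 (fully open), so that 0 is half open. A call has exactly 5 rows; each row is the pose to reach, as a shift and turn from the pose commanded when the call began, along the tool's axes at that moment; what a row does not reach only later rows make up. A row lasts 1/10 s, in which the tool goes at most 50 mm and 8.59 degrees, less where a joint would pass 70% of its speed; a pose out of reach is approached as far as the arm can. A call with a gripper value outside its range is refused whole. The fingers move at their own pace and stop on an object; "squeeze" is the grip in N (left out, the last holds). Time passes only in rows, so rows that repeat a pose let the fingers close, or fill a call up. It gives the time, the measured TCP pose, the force, the opening and the grip force at its end, in the units of the state.
- observe(): the state, without advancing time (a new reading comes with each control period).
- viewer.grab_frame(name): name is "scene" or "side" or "wrist"; returns (picture, depth): 400x640x3 uint8, red, green, blue; 400x640 float32, m along the optical axis (not along the pixel's ray), 0 where there is no reading.
- viewer.camera_info(name): a dict with "fx", "fy", "cx", "cy" (pixels), "R" (3x3) and "t" (3): a world point X has camera coordinates R X + t. Camera axes: x right, y down, z forward; pixel columns grow to the right and rows downward; lengths in m; the calibration is good to about 2 mm. A picture is of the moment at which its call begins: read the wrist's pose just before it. camera_info takes no time and is no camera call; for the wrist camera it gives the pose at the moment of the call.
- bot.job_done(): hands the job in; it is judged then, once.
The state is a dict: "clock": time; "qpos": joint angles; "qd": joint speeds; "joint_efforts": joint torques, N m; "position": TCP position; "tool_rot": TCP orientation; "force": force on the tool from outside, world axes, zero at the start; "moment": the same for the moment, N m; "grip_width": finger opening in m; "finger_force": force on a finger pad.
Only numpy, scipy, OpenCV 4.12 (cv2) and the standard library are available. Lean on these libraries where they do the work, as an engineer would, in place of code of your own. Each camera call takes 0.05 s, during which the arm holds its last target. There are 200 camera calls.

## Task

The coffee grinder's grind is already set, but its burr collar is not locked. Drop the holding key that lies on the spoon rest fully into the slots across the grinder's two lugs and the collar so that the collar cannot turn, then turn the knurled lock ring clockwise until you feel it go firmly hand-tight (about 1 newton metre), without forcing anything and without the collar leaving its setting. Then lift the key out, lay it back on the spoon rest and leave the things around as they stand.

Things in the scene. Friction and masses are not known exactly. Their poses are not given: they have to be found in the camera images.
- grinder: Low aluminium coffee grinder without hopper, fixed to the worktop, base 215 x 132 mm, 199 mm high. Origin: underside, on the vertical axis of collar and ring; -x is its front (chute), y runs along the line of the two lugs. Round black deck (radius 62 mm) at 147 mm; a neck of radius 26 mm rises from it to the lock ring at 170 mm, so fingertips may reach 15 mm below the ring.
- lug_left: Fixed upright fork at y = +52 mm on the deck (31 mm wide in x, 16 mm long in y, top at 198.5 mm above the worktop) with an open slot along y, 11 mm wide, slot floor at 190 mm. Origin: middle of its foot, 147 mm above the worktop.
- lug_right: The same fork at y = -52 mm.
- key_seat (a point): Point fixed on the grinder: on the axis, at the height of the slot floors (190 mm above the worktop); axes as the grinder's. The seated key has its origin here and its y along this y (either way round).
- collar_top (a point): Middle of the castellated top of the dark steel burr collar (radius 24 mm, 198 mm above the worktop); turns with the collar. Four slots 11 mm wide, 8 mm deep, along its x and y; at the grind setting, to be kept, its axes agree with the grinder's. The collar turns stiffly (about 0.1 N m) in the grinder and the ring drags it along unless the key holds it.
- ring_mid (a point): Middle of the knurled steel lock ring round the collar: 60 mm diameter, 18 mm high (170 to 188 mm above the worktop when tight); fingers do not slip on its knurl. Clockwise from above tightens, down 6 mm a turn; it starts backed off by 0.3 to 1.1 rad, so 0.3 to 1.1 mm high. This point sinks with the ring but does not turn; no mark shows the ring's angle: its seat must be felt.
- holding_key: Loose plain steel bar key, 0.13 kg: blade 10 mm wide (x), 126 mm long (y), 13.5 mm high, lower edges bevelled 2 mm, with a central grip 10 mm wide, 34 to 46 mm long, rising to 28 mm. Origin: middle of its underside; z up. It stands on its lower edge on the spoon rest. Pinch the grip across its width (x), tips at least 11 mm above the underside so that they clear the collar.
- spoon_rest: White glazed flat dish, 85 x 135 x 13 mm (long side along its y), fixed; the key stands on it at 13 mm above the worktop. Origin: middle of the underside.
- mug_a: Pale mug, 113 mm high, bystander. Origin underside.
- mug_b: Second pale mug, 113 mm high, bystander. Origin underside.
- spice_jar: Spice jar, 41 mm wide, 105 mm high, bystander. Origin underside.
- mandarin: Mandarin, 55 mm, bystander. Origin underside.
- ring_seat (a point): Fixed point on the axis at 170 mm, the neck's shoulder on which the ring tightens. The ring runs at about 0.2 N m; once on its seat (springy washer) the resistance climbs by roughly 0.065 N m each 0.01 rad. Firmly hand-tight is about 1 N m on the ring (0.8 to 1.2); more strains the key and lugs.
- deck (a point): Fixed point on the axis on the black deck, 147 mm. With the key seated, grip the ring from above across the key, fingers on the grinder's front and back sides (the key's top is 39 mm above the ring's middle). From there the fingers may swing 0.9 rad either way before they reach the lugs, so one grasp begun 0.5 rad back (anticlockwise) can do the whole turn.

How it is judged:
By the outcome, as a careful person would: the job done as asked, in the order asked, and still so for the second after the job is handed in, with the robot touching nothing.
It also fails if it takes over 64 s, if anything falls off the work surface, if the arm or the gripper's body presses on something with over 40 N, if the wrist force passes 120 N, or if a joint passes its speed limit or range.

## Working session

There is one attempt and no reset: what is moved stays moved. The work goes in short steps, Python scripts to look and compute and a tool call to move; the robot and the scene stay as the last step left them, time stands still between calls to the robot, and variables do not carry over. Pictures are saved under pics/ and viewed, at most 10 in all, crops included, and the job is handed in when it is done.

Besides the shell and the picture viewer there is one more tool, called after "Emit:" in YAML: its name, and indented under it one key for each argument. play_rows: Moves the arm, as the interface text tells. Its arguments: {"type":"object","properties":{"motion":{"type":"array"},"squeeze":{"type":"number"}},"required":["motion"]}

```bash
mkdir -p pics; ls
python3 - <<'E'
from workcell import observe, viewer, bot
import cv2,numpy as np
print(observe(), bot.pinch_z)
for n in ("scene","side"):
    p,d=viewer.grab_frame(n); cv2.imwrite(f"pics/{n}0.png",p[:,:,::-1]); np.savez(f"{n}0.npz",p=p,d=d,**viewer.camera_info(n)); print(n,viewer.camera_info(n))
E
```

```text
pics
{'clock': 0.0, 'qpos': array([ 1.11783276,  0.52201914, -0.03635652,  1.59998571,  0.0211952 ,
        1.02107866, -0.11279544]), 'qd': array([ 0.00072488,  0.00148721, -0.00116778,  0.00069127, -0.0001074 ,
       -0.00102864, -0.00029693]), 'joint_efforts': array([-3.13990540e-05, -9.27115417e+01,  1.98008180e+00, -3.69934309e+01,
        1.78733800e-02,  8.26185336e-03, -2.50937472e-05]), 'position': array([ 0.2332742 , -0.5794414 ,  0.19283021]), 'tool_rot': array([-3.14048802e+00,  5.91516175e-05,  3.82780524e-01]), 'force': array([ 0.55131236, -0.43447226, -0.49392151]), 'moment': array([-0.01453737, -0.0406327 ,  0.00330809]), 'finger_force': 0.0, 'grip_width': 0.08505094693381512} 0.0187
scene {'fx': 506.93470829739357, 'fy': 506.93470829739357, 'cx': 326.21291102587475, 'cy': 203.40055173836703, 'R': array([[ 0.21504617,  0.97651621,  0.01308549],
       [ 0.73285839, -0.15250315, -0.66306966],
       [-0.64550269,  0.1521804 , -0.74844332]]), 't': array([-0.07647847, -0.2837159 ,  1.75522269])}
side {'fx': 381.94632760070414, 'fy': 381.94632760070414, 'cx': 319.58399662340855, 'cy': 202.2290189441091, 'R': array([[-0.87258746, -0.48798689,  0.02144559],
       [-0.26317486,  0.43269846, -0.86227086],
       [ 0.4114974 , -0.75805068, -0.50599314]]), 't': array([0.42080908, 0.27733822, 0.83264704])}
```

View pics/scene0.png

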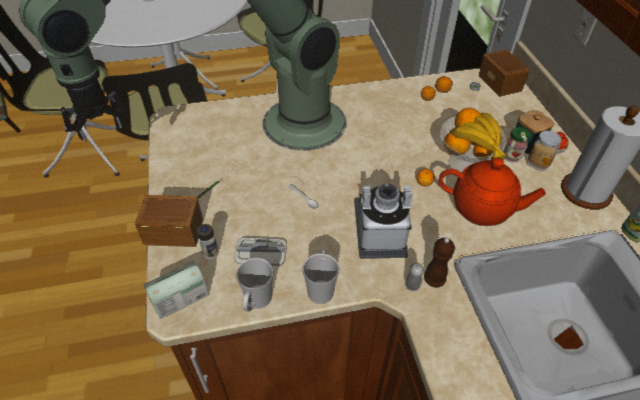

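View pics/side0.png

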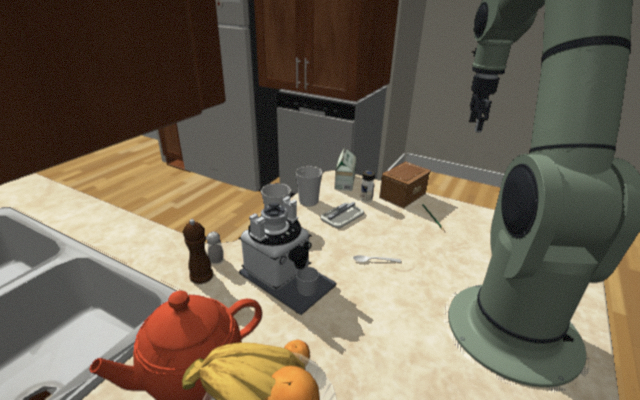

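The scene view shows the grinder at about (385,215), with its lugs at (367,195) and (405,195), and the spoon rest with the key at (262,250). The mugs are at (255,283) and (321,278), the jar at (207,240).

```bash
cat > h.py <<'E'
import numpy as np,cv2
def px2w(u,v,d,c):
    return np.asarray(c["R"]).T@(np.array([(u-c["cx"])/c["fx"]*d,(v-c["cy"])/c["fy"]*d,d])-c["t"])
def onplane(u,v,z,c):
    R=np.asarray(c["R"]);o=-R.T@c["t"];r=R.T@np.array([(u-c["cx"])/c["fx"],(v-c["cy"])/c["fy"],1]);return o+r*(z-o[2])/r[2]
def cloud(d,c):
    v,u=np.mgrid[:d.shape[0],:d.shape[1]];P=np.stack([(u-c["cx"])/c["fx"]*d,(v-c["cy"])/c["fy"]*d,d],-1)
    return (P-c["t"])@np.asarray(c["R"])
def proj(X,c):
    p=np.asarray(c["R"])@X+c["t"];return c["cx"]+c["fx"]*p[0]/p[2],c["cy"]+c["fy"]*p[1]/p[2]
E
python3 - <<'E'
import numpy as np,cv2
from h import *
c=dict(np.load("scene0.npz"));W=cloud(c["d"],c)
for n,(u,v) in dict(grinder=(386,193),rest=(262,250),m1=(255,265),m2=(321,262),jar=(206,230),lugL=(367,192),lugR=(405,192),worktop=(300,240)).items(): print(n,W[v,u].round(3))
a=cv2.resize(c["p"][165:265,335:435,::-1],None,fx=4,fy=4,interpolation=cv2.INTER_CUBIC)
b=cv2.resize(c["p"][205:305,185:285,::-1],None,fx=4,fy=4,interpolation=cv2.INTER_CUBIC)
cv2.imwrite("pics/crop1.png",np.hstack([a,b]))
# deck-level points of grinder
g=W[165:265,335:435].reshape(-1,3)
for lo,hi in((.14,.155),(.185,.205)):
    s=g[(g[:,2]>lo)&(g[:,2]<hi)];print(lo,len(s),s.mean(0),s.min(0),s.max(0))
E
```

```text
grinder [0.547 0.109 0.192]
rest [ 0.534 -0.216  0.023]
m1 [ 0.626 -0.24   0.091]
m2 [ 0.648 -0.079  0.086]
jar [ 0.504 -0.349  0.106]
lugL [0.541 0.061 0.199]
lugR [0.552 0.158 0.19 ]
worktop [ 0.503 -0.107 -0.001]
0.14 815 [0.56851384 0.1071633  0.14839058] [0.48304191 0.0513484  0.14002809] [0.60966946 0.17085192 0.15498513]
0.185 529 [0.54908934 0.1127887  0.19361629] [0.51505795 0.05153299 0.18512429] [0.5769871  0.17483093 0.20338897]
```

View pics/crop1.png

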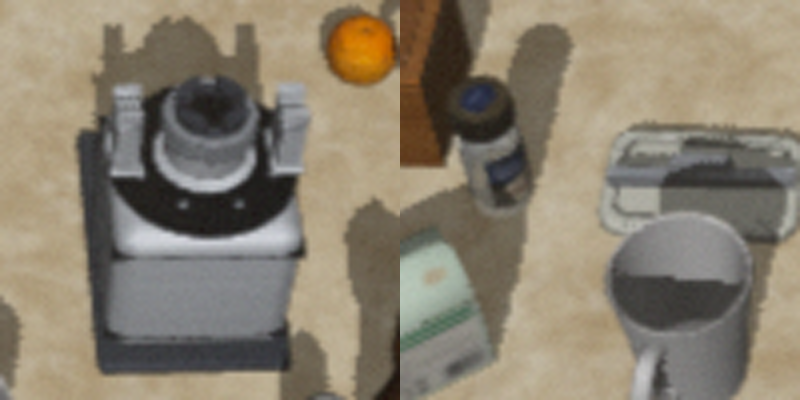

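The crop shows the grinder seen from its back, with lugs at full-image (366,197) and (408,197). The key stands on the dish along roughly world y, near row 249, and mug A stands just beyond it.

```bash
cat >> h.py <<'E'
from scipy.spatial.transform import Rotation as Rr
def shift(s,p,yaw):
    "cm shift along tool axes and turn vector to world TCP p, vertical tool at yaw"
    R=Rr.from_euler("xyz",s["tool_rot"]);T=Rr.from_euler("xyz",[np.pi,0,yaw])
    return (100*R.inv().apply(np.asarray(p)-s["position"])).round(2),(R.inv()*T).as_rotvec().round(3)
def line(P):
    m=P.mean(0);w,V=np.linalg.eigh(np.cov((P-m).T));a=np.arctan2(V[1,1],V[0,1]);return m,a,np.sqrt(w)
E
python3 - <<'E'
from h import *
from workcell import *
s=observe();ci=viewer.camera_info("wrist");R=np.asarray(ci["R"]);o=-R.T@ci["t"]
T=Rr.from_euler("xyz",s["tool_rot"])
print("cam in tool",T.inv().apply(o-s["position"]),T.inv().apply(R[2]),T.inv().apply(R[0]),ci["fx"])
for n in("scene","side"):
    c=dict(np.load(n+"0.npz"));W=cloud(c["d"],c).reshape(-1,3)
    W=W[(abs(W[:,0]-.53)<.12)&(abs(W[:,1]+.21)<.12)&(c["d"].ravel()>0)]
    for lo,hi in((.009,.018),(.022,.05)):
        k=W[(W[:,2]>lo)&(W[:,2]<hi)&(W[:,0]<.575)];print(n,lo,len(k),*line(k[:,:2]),k.min(0),k.max(0)) if len(k)>5 else 0
    mg=W[(W[:,2]>.06)];print("mug",len(mg),mg.min(0),mg.max(0))
print(shift(s,[.50,-.215,.33],1.5))
E
```

```text
cam in tool [ 0.07391466 -0.00095963 -0.18038604] [-2.92540876e-01  2.86184308e-05  9.56253018e-01] [-1.03046719e-03  9.99999409e-01 -3.45172441e-04] 324.5844975751792
scene 0.009 422 [ 0.52183885 -0.21797762] 1.3438607446071862 [0.0286375  0.04563455] [ 0.47062285 -0.29063402  0.00901914] [ 0.57463895 -0.14953325  0.01795903]
scene 0.022 222 [ 0.53078761 -0.21923397] 1.3563686997122468 [0.00336185 0.03288146] [ 0.51223559 -0.28154075  0.02202474] [ 0.5470371  -0.15958185  0.04535467]
mug 578 [ 0.62001025 -0.28425171  0.06011783] [ 0.6499943  -0.09010269  0.11836617]
side 0.009 255 [ 0.51794    -0.20269404] 1.1626655407668975 [0.02834104 0.04437217] [ 0.46807135 -0.28506014  0.00905698] [ 0.57331778 -0.14467535  0.01799896]
side 0.022 134 [ 0.52369583 -0.21880482] 1.3450739792499462 [0.00326127 0.04094517] [ 0.4946586  -0.32979383  0.02203958] [ 0.54242494 -0.15412139  0.04815545]
mug 251 [ 0.49129444 -0.32951698  0.06029459] [ 0.64999642 -0.09225943  0.11439071]
(array([ 38.36, -23.86, -13.69]), array([-1.000e-03, -0.000e+00, -1.117e+00]))
```

Run:
```python
from h import *
from workcell import *
print(shift(observe(),[.527,-.219,.19],1.35))
```

```text
(array([ 40.71, -22.47,   0.31]), array([-0.001, -0.   , -0.967]))
```

Emit:
play_rows:
  motion:
    - [4.07,-2.25,0.03,0,0,0,1]
    - [8.14,-4.5,0.06,0,0,0,1]
    - [12.2,-6.7,0.1,0,0,0,1]
    - [16.3,-9,0.1,0,0,0,1]
    - [20.4,-11.2,0.15,0,0,0,1]

```text
clock: 0.6
position: [0.3816, -0.398, 0.1918]
tool_rot: [-3.141, 0.0, 0.383]
force: [-0.3, -1.5, 0.3]
grip_width: 0.085
finger_force: 0.0
```

Emit:
play_rows:
  motion:
    - [4.07,-2.25,0.03,0,0,-0.14,1]
    - [8.14,-4.5,0.06,0,0,-0.28,1]
    - [12.2,-6.7,0.1,0,0,-0.42,1]
    - [16.3,-9,0.1,0,0,-0.56,1]
    - [20.4,-11.2,0.15,0,0,-0.7,1]

```text
clock: 1.1
position: [0.5291, -0.2179, 0.1904]
tool_rot: [-3.142, 0.0, 1.088]
force: [0.9, -1.5, 0.2]
grip_width: 0.0853
finger_force: 0.0
```

Emit:
play_rows:
  motion:
    - [0,0,0,0,0,-0.14,1]
    - [0,0,0,0,0,-0.267,1]
    - [0,0,0,0,0,-0.267,1]
    - [0,0,0,0,0,-0.267,1]
    - [0,0,0,0,0,-0.267,1]

```text
clock: 1.6
position: [0.528, -0.2199, 0.1904]
tool_rot: [-3.141, 0.0, 1.346]
force: [-0.2, 0.7, 0.0]
grip_width: 0.0854
finger_force: 0.0
```

Run:
```python
from h import *
from workcell import *
s=observe();print(s["clock"],s["position"],s["tool_rot"],s["qpos"])
c=viewer.camera_info("wrist");p,d=viewer.grab_frame("wrist");np.savez("w1.npz",p=p,d=d,**c);cv2.imwrite("pics/w1.png",p[:,:,::-1])
W=cloud(d,c).reshape(-1,3);W=W[(d.ravel()>0)]
k=W[(W[:,2]>.02)&(W[:,2]<.06)&(abs(W[:,0]-.527)<.05)&(abs(W[:,1]+.219)<.09)]
print(len(k),line(k[:,:2]),k.min(0),k.max(0))
k=k[k[:,2]>.033];print(len(k),line(k[:,:2]),k.min(0),k.max(0))
```

```text
1.6 [ 0.52803727 -0.2198661   0.19035679] [-3.14145721e+00  4.44779458e-05  1.34604674e+00] [ 0.55359296  0.45951793 -0.36267147  1.73297328  0.19017333  0.98384326
 -0.1052108 ]
1105 (array([ 0.52578659, -0.21524453]), np.float64(1.3491302532626015), array([0.00297306, 0.03572901])) [ 0.50671108 -0.28185097  0.02349987] [ 0.54311593 -0.1580205   0.0425019 ]
376 (array([ 0.52501444, -0.2180805 ]), np.float64(1.346315601516106), array([0.00299047, 0.01150245])) [ 0.51583963 -0.23842674  0.03313637] [ 0.53359618 -0.19901385  0.0425019 ]
```

View pics/w1.png

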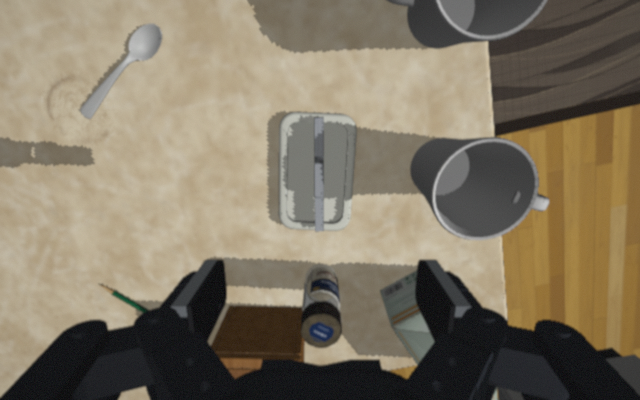

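The wrist view shows the key on the dish, its grip at about (319,160), with mug A clear to the right at (480,190) and the jar at (322,305). The depth cloud puts the key at (0.525, -0.219) with yaw 1.348. Next I'll look at the grinder from above before grasping.

Run:
```python
from h import *
from workcell import *
print(shift(observe(),[.548,.110,.30],1.46))
```

```text
(array([ 32.6 ,  -5.39, -10.96]), array([-0.   ,  0.   , -0.113]))
```

Emit:
play_rows:
  motion:
    - [4,-0.7,-1.6,0,0,0,1]
    - [8,-1.3,-3.2,0,0,0,1]
    - [12,-2,-4.6,0,0,0,1]
    - [16,-2.7,-5.6,0,0,0,1]
    - [20,-3.3,-6.8,0,0,0,1]

```text
clock: 2.15
position: [0.5396, -0.0157, 0.259]
tool_rot: [3.141, 0.0, 1.348]
force: [-0.1, 0.3, -0.1]
grip_width: 0.0852
finger_force: 0.0
```

Emit:
play_rows:
  motion:
    - [4.2,-0.7,-1.4,0,0,0,1]
    - [8.4,-1.4,-2.8,0,0,0,1]
    - [12.6,-2.1,-4.2,0,0,-0.113,1]
    - [12.6,-2.1,-4.2,0,0,-0.113,1]
    - [12.6,-2.1,-4.2,0,0,-0.113,1]

```text
clock: 2.65
position: [0.547, 0.111, 0.3005]
tool_rot: [3.141, -0.0, 1.463]
force: [-0.2, -1.1, -0.5]
grip_width: 0.0855
finger_force: 0.0
```

Run:
```python
from h import *
from workcell import *
s=observe();print(s["clock"],s["position"],s["tool_rot"],s["qpos"])
c=viewer.camera_info("wrist");p,d=viewer.grab_frame("wrist");np.savez("w2.npz",p=p,d=d,**c);cv2.imwrite("pics/w2.png",p[:,:,::-1])
W=cloud(d,c);W=W[(d>0)]
k=W[(W[:,2]>.192)&(W[:,2]<.204)&(np.hypot(W[:,0]-.548,W[:,1]-.11)<.085)]
r=np.hypot(k[:,0]-.548,k[:,1]-.11);print(len(k),np.median(k[:,2]),k.min(0),k.max(0))
L=k[(k[:,1]-.11>.035)];Q=k[k[:,1]-.11<-.035];print(line(L[:,:2]),line(Q[:,:2]),L.min(0),L.max(0),Q.min(0),Q.max(0))
```

```text
2.65 [0.54695777 0.11098952 0.30047115] [ 3.14138265e+00 -7.60927548e-05  1.46266209e+00] [ 0.07522929  0.35194795 -0.51243524  1.61820961  0.18109056  1.2187658
 -0.5817721 ]
1815 0.19785347923314636 [0.51553758 0.05228434 0.19200638] [0.56719583 0.17569623 0.20029912]
(array([0.55124757, 0.16533743]), np.float64(2.954449299288554), array([0.00469505, 0.01078219])) (array([0.53224863, 0.06414795]), np.float64(2.974225440882028), array([0.00514152, 0.01079497])) [0.53517601 0.15512764 0.19206915] [0.56719583 0.17569623 0.20029912] [0.51553758 0.05228434 0.19200638] [0.54832638 0.07387772 0.19979091]
```

View pics/w2.png

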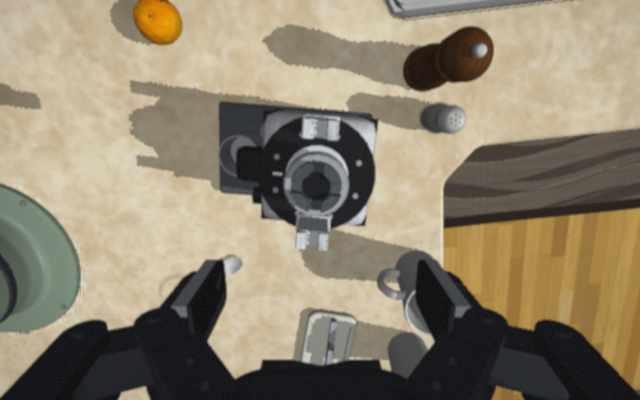

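The grinder is centred near (317,180), with lugs at (320,127) and (314,232) and the collar at (316,184). The chute points to the left, which is world -x. Next I'll refine the slot line and the collar setting.

Run:
```python
from h import *
c=dict(np.load("w2.npz"));d=c["d"];W=cloud(d,c)
from scipy.optimize import least_squares
C=np.array([.54175,.11475]);
for a in (1.385,):
    ey=np.array([np.cos(a),np.sin(a)]);ex=np.array([ey[1],-ey[0]])
    X=(W[...,:2]-C)@ex*1e3;Y=(W[...,:2]-C)@ey*1e3;Z=W[...,2]*1e3
    for n,lo,hi in(("L",42,62),("R",-62,-42)):
        m=(Y>lo)&(Y<hi)&(abs(X)<25)&(d>0)
        t=m&(Z>195);h,_=np.histogram(X[t],np.arange(-20,21,1));print(n,h)
        for y0 in(lo+4,lo+8,lo+12):
            q=t&(abs(Y-y0)<2.5);xs=np.sort(X[q]);g=np.diff(xs);i=g.argmax();print(y0,len(xs),xs[0],xs[-1],"gap",xs[i],xs[i+1])
        print("Y",np.percentile(Y[t],[1,99]),"X",np.percentile(X[t],[1,99]))
    m=(Z>195.5)&(np.hypot(X,Y)<30)&(d>0)
    r=least_squares(lambda p:np.hypot(X[m]-p[0],Y[m]-p[1])-np.median(np.hypot(X[m]-p[0],Y[m]-p[1])),[0,0],loss="soft_l1").x
    print("collar",r,m.sum(),X[m].min(),X[m].max(),Y[m].min(),Y[m].max())
    th=np.arctan2(Y[m]-r[1],X[m]-r[0]);print(np.histogram(np.degrees(th),np.arange(-180,181,10))[0])
    m=(Z>183)&(Z<192)&(np.hypot(X,Y)<33)&(np.hypot(X,Y)>22);print("ring z",np.median(Z[m]),X[m].min(),X[m].max(),Y[m].min(),Y[m].max())
u,v=[int(x) for x in proj(np.array([*C,.198]),c)];print(u,v)
q=c["p"][v-75:v+75,u-75:u+75,::-1];cv2.imwrite("pics/crop2.png",cv2.resize(q,None,fx=4,fy=4,interpolation=cv2.INTER_CUBIC))
```

```text
L [ 0  0  0  0  7 24 24 23 23 21 22 25 22 22 16  0  0  0  0  0  0  0  0  0
  0 11 23 23 24 22 25 21 21 23 22 12  0  0  0  0]
46 141 -15.173985654330002 15.322850878185132 gap -5.428622160810266 5.591278091181534
50 142 -15.37283115855356 15.565346177872042 gap -5.712548814709391 5.99334889275383
54 143 -15.37283115855356 15.534661888626696 gap -5.3944735084397495 5.712396187792049
Y [43.55488414 59.28372183] X [-15.1009977  15.3055296]
R [ 0  0  0  0  8 16 17 19 19 18 17 16 19 17 10  0  0  0  0  0  0  0  0  0
  0 12 18 17 18 17 18 17 17 17 17  7  0  0  0  0]
-58 104 -15.494136611008043 15.152286881558988 gap -5.808190546464611 5.462125335569988
-54 99 -14.807232624441827 14.939181038257464 gap -5.988800952973286 6.096093921009842
-50 103 -15.002511417807208 15.430324684278157 gap -5.510785979847263 5.800938167284081
Y [-60.43381604 -44.26889602] X [-15.29347949  15.13942598]
collar [ -3721.49374721 -54295.94327479] 9964 -28.15515548234253 25.627560325522413 -23.281763700893457 22.336471773180115
[   0    0    0    0    0    0    0    0    0    0    0    0    0    0
    0    0    0    0    0    0    0    0    0    0    0    0 9964    0
    0    0    0    0    0    0    0    0]
ring z 188.51600641492126 -30.582315181802148 30.484471788288065 -30.67557242014268 30.00546905851435
315 187
```

View pics/crop2.png

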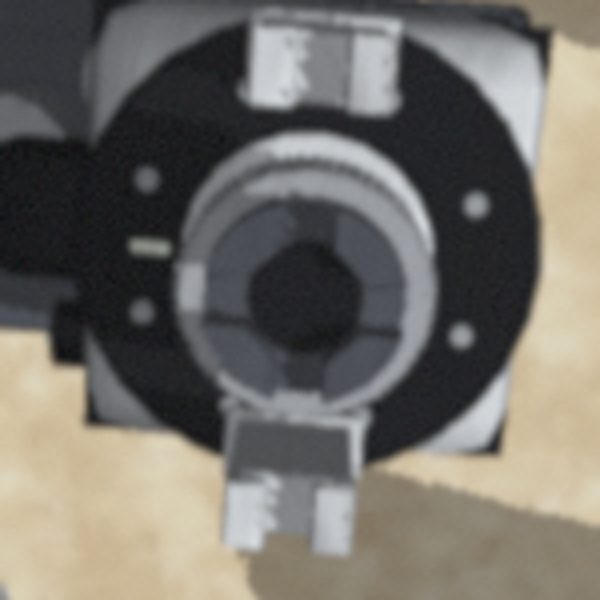

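The slot gap is ±5.6 mm about my estimated line at both lugs, so the seat is at (0.5417, 0.1143) with yaw 1.385, and the collar slots look aligned. Back to the key to grasp it.

Run:
```python
from h import *
from workcell import *
print(shift(observe(),[.5252,-.2188,.12],1.348))
```

```text
(array([-32.88,   1.45,  18.03]), array([-0.   ,  0.001,  0.113]))
```

Emit:
play_rows:
  motion:
    - [-4.2,0.2,1.2,0,0,0,0.2]
    - [-8.4,0.4,2.4,0,0,0,0]
    - [-12.6,0.6,4,0,0,0,0]
    - [-16.8,0.75,6,0,0,0,0]
    - [-21,0.9,8,0,0,0,0]

```text
clock: 3.2
position: [0.5323, -0.1027, 0.2196]
tool_rot: [-3.142, 0.001, 1.459]
force: [1.2, 0.4, 0.3]
grip_width: 0.0429
finger_force: 0.0
```

Emit:
play_rows:
  motion:
    - [-4,0.2,2,0,0,0.113,0]
    - [-8,0.4,4.5,0,0,0.113,0]
    - [-11.88,0.55,7,0,0,0.113,0]
    - [-11.88,0.55,10.03,0,0,0.113,0]
    - [-11.88,0.55,10.03,0,0,0.113,0]

```text
clock: 3.7
position: [0.5228, -0.2196, 0.1167]
tool_rot: [-3.136, -0.0, 1.345]
force: [-0.7, 1.0, -0.2]
grip_width: 0.0426
finger_force: 0.0
```

Run:
```python
from h import *
from workcell import *
print(shift(observe(),[.5252,-.2188,.025],1.348),observe()["grip_width"])
```

```text
(array([0.13, 0.27, 9.16]), array([-0.006, -0.   , -0.003])) 0.042649725053047
```

Emit:
play_rows:
  motion:
    - [0,0,2.5,0,0,0,0]
    - [0,0,5,0,0,0,0]
    - [0,0,7,0,0,0,0]
    - [0,0,7,0,0,0,0]
    - [0,0,7,0,0,0,0]

```text
clock: 4.2
position: [0.5264, -0.2181, 0.0514]
tool_rot: [3.141, 0.0, 1.35]
force: [-0.2, -0.6, -0.9]
grip_width: 0.0427
finger_force: 0.0
```

Run:
```python
from h import *
from workcell import *
s=observe();print(s["position"],s["tool_rot"],shift(s,[.5252,-.2188,.025],1.348))
```

```text
[ 0.52638646 -0.21807688  0.05142421] [3.14101959e+00 8.78180269e-05 1.34951372e+00] (array([-0.1 , -0.1 ,  2.64]), array([0.001, 0.   , 0.002]))
```

Emit:
play_rows:
  motion:
    - [-0.1,-0.1,1.5,0,0,0,0]
    - [-0.1,-0.1,2.6,0,0,0,0]
    - [-0.1,-0.1,2.6,0,0,0,0]
    - [-0.1,-0.1,2.6,0,0,0,-0.6]
    - [-0.1,-0.1,2.6,0,0,0,-1]
  squeeze: 50

```text
clock: 4.7
position: [0.5252, -0.219, 0.0248]
tool_rot: [3.141, 0.0, 1.35]
force: [-0.2, -1.1, 0.7]
grip_width: 0.0146
finger_force: 0.0
```

Emit:
play_rows:
  motion:
    - [0,0,0,0,0,0,-1]
    - [0,0,0,0,0,0,-1]
    - [0,0,0,0,0,0,-1]
    - [0,0,0,0,0,0,-1]
    - [0,0,0,0,0,0,-1]

```text
clock: 5.2
position: [0.5248, -0.2189, 0.0241]
tool_rot: [3.142, -0.0, 1.35]
force: [0.2, -0.1, -2.1]
grip_width: -0.0002
finger_force: 0.0
```

Emit:
play_rows:
  motion:
    - [0,0,-1.5,0,0,0,-1]
    - [0,0,-4,0,0,0,-1]
    - [0,0,-8,0,0,0,-1]
    - [0,0,-12,0,0,0,-1]
    - [0,0,-16,0,0,0,-1]

```text
clock: 5.7
position: [0.5245, -0.2187, 0.1869]
tool_rot: [3.141, -0.0, 1.35]
force: [0.8, -0.3, 0.0]
grip_width: -0.0004
finger_force: 0.0
```

```bash
cat > held.py <<'E'
from h import *
from workcell import *
def held(name,view=None):
    s=observe();c=viewer.camera_info("wrist");p,d=viewer.grab_frame("wrist");np.savez(name+".npz",p=p,d=d,**c)
    T=Rr.from_euler("xyz",s["tool_rot"]);W=cloud(d,c);B=T.inv().apply((W-s["position"]).reshape(-1,3)).reshape(W.shape)*1e3
    k=(abs(B[...,1])<12)&(abs(B[...,0])<75)&(B[...,2]>-25)&(B[...,2]<20)&(d>0)
    return s,c,p,d,B,k
E
python3 - <<'E'
from held import *
s,c,p,d,B,k=held("w3");P=B[k];print(s["position"],s["tool_rot"],s["grip_width"],s["finger_force"])
print(len(P),P.min(0),P.max(0))
for lo in range(-70,70,10):
    q=P[(P[:,0]>=lo)&(P[:,0]<lo+10)]
    if len(q)>3:print(lo,len(q),np.median(q,0).round(1),np.percentile(q[:,1],[3,97]).round(1))
print(shift(s,[.5417,.1143,.28],1.385))
E
```

```text
[ 0.5245374  -0.2186695   0.18688102] [ 3.14108645e+00 -1.40232422e-04  1.35002346e+00] -0.00037603137262788957 0.0Traceback (most recent call last):
  File "<stdin>", line 3, in <module>
    return umr_minimum(a, axis, None, out, keepdims, initial, where)
ValueError: zero-size array to reduction operation minimum which has no identity
```

The grip closed on nothing, so I'll look at what happened.

Run:
```python
from h import *
c=dict(np.load("w3.npz"));d=c["d"];cv2.imwrite("pics/w3.png",c["p"][:,:,::-1])
W=cloud(d,c).reshape(-1,3);W=W[(d.ravel()>0)]
k=W[(W[:,2]>.02)&(W[:,2]<.06)&(abs(W[:,0]-.527)<.06)&(abs(W[:,1]+.219)<.09)]
print(len(k),line(k[:,:2]),k.min(0),k.max(0))
h=np.histogram(k[:,2],np.arange(.02,.06,.002));print(h[0])
```

```text
1049 (array([ 0.52559191, -0.21631384]), np.float64(1.3481349586493467), array([0.00276325, 0.03652018])) [ 0.50657726 -0.28253349  0.02036088] [ 0.54329711 -0.15794195  0.04284655]
[  4   1 269 400  13   8  10   9   7  62 256  10   0   0   0   0   0   0
   0]
```

View pics/w3.png

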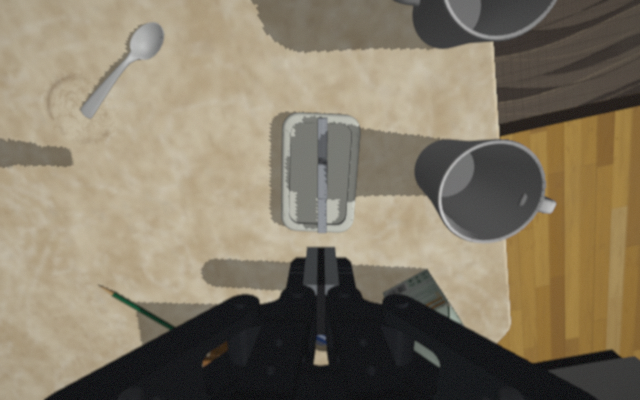

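Run:
```python
from h import *
from workcell import *
s=observe()
c=dict(np.load("w3.npz"));d=c["d"];W=cloud(d,c)
T=Rr.from_euler("xyz",s["tool_rot"]);B=T.inv().apply((W-s["position"]).reshape(-1,3)).reshape(W.shape)*1e3
for v in range(240,300,5): print(v,d[v,322].round(3),B[v,312].round(1),B[v,322].round(1),B[v,332].round(1))
print(proj(s["position"],c), s["position"], T.as_matrix().round(3))
c2=dict(np.load("w2.npz"))
```

```text
240 0.398 [-85.2 -15.9 194.2] [-85.   -3.6 193.6] [-84.8   8.6 193.5]
245 0.399 [-91.2 -15.9 192.5] [-91.2  -3.6 192.7] [-91.6   8.7 193.6]
250 0.147 [ 11.3  -7.5 -39.1] [ 11.4  -2.9 -39.5] [ 11.7   1.6 -40. ]
255 0.141 [ 11.5  -7.3 -44.8] [ 12.1  -2.9 -46. ] [ 11.6   1.5 -44.9]
260 0.138 [ 11.5  -7.1 -49.6] [ 11.3  -2.9 -49.1] [ 12.    1.3 -50.4]
265 0.133 [ 11.2  -7.  -53.4] [ 11.6  -2.9 -54. ] [ 11.6   1.2 -54.1]
270 0.13 [ 11.8  -6.8 -58.6] [ 11.2  -2.8 -57.7] [ 11.8   1.1 -58.6]
275 0.127 [ 11.5  -6.7 -62.1] [ 10.9  -2.8 -61.1] [ 11.8   1.  -62.6]
280 0.123 [ 11.3  -6.6 -65.6] [ 11.3  -2.8 -65.5] [ 11.5   0.9 -65.8]
285 0.119 [ 11.5  -6.5 -69.4] [ 11.3  -2.8 -69. ] [ 10.8   0.9 -68.2]
290 0.12 [ 13.1  -6.3 -75.3] [  9.   -2.8 -68.7] [ 12.4   0.7 -74.1]
295 0.12 [ 12.3  -6.2 -77.2] [  7.4  -2.8 -69.5] [ 13.4   0.6 -78.7]
(np.float64(327.22798469451334), np.float64(238.74125939641533)) [ 0.52718247 -0.21938157  0.19317695] [[ 0.219  0.976  0.008]
 [ 0.976 -0.219 -0.003]
 [-0.001  0.008 -1.   ]]
```

Run:
```python
from h import *
from workcell import *
s=observe();print(s["clock"],s["position"],s["tool_rot"],s["qd"].round(3))
for n in("wrist","side","scene"):
    c=viewer.camera_info(n);s=observe();p,d=viewer.grab_frame(n);W=cloud(d,c);np.savez("x_"+n+".npz",p=p,d=d,**c)
    T=Rr.from_euler("xyz",s["tool_rot"]);B=T.inv().apply((W-s["position"]).reshape(-1,3)).reshape(W.shape)*1e3
    k=(abs(B[...,0])<20)&(abs(B[...,1])<20)&(B[...,2]>-90)&(B[...,2]<30)&(d>0)
    P=B[k];print(n,s["position"],len(P),"zmax",np.percentile(P[:,2],[50,90,98,100]).round(1));q=P[P[:,2]>np.percentile(P[:,2],80)];print(q.min(0).round(1),q.max(0).round(1),proj(s["position"],c))
    if n=="wrist":
        print("cam in tool",T.inv().apply(-np.asarray(c["R"]).T@c["t"]-s["position"]))
s=dict(position=np.array([0.54695777,0.11098952,0.30047115]),tool_rot=[3.14138265,-7.6e-5,1.46266209])
c=dict(np.load("w2.npz"));d=c["d"];W=cloud(d,c);T=Rr.from_euler("xyz",s["tool_rot"]);B=T.inv().apply((W-s["position"]).reshape(-1,3)).reshape(W.shape)*1e3
print("w2 cam",T.inv().apply(-c["R"].T@c["t"]-s["position"]),[B[v,u].round(1) for v,u in((270,212),(270,428),(285,205),(285,435))])
x=np.load("x_side.npz");c=dict(x);u,v=[int(a) for a in proj(observe()["position"],c)]
cv2.imwrite("pics/x.png",cv2.resize(x["p"][max(v-90,0):v+60,u-75:u+75,::-1],None,fx=4,fy=4,interpolation=cv2.INTER_CUBIC))
```

```text
5.75 [ 0.52718247 -0.21938157  0.19317695] [3.13357609e+00 9.51447392e-04 1.34987444e+00] [-0.015  0.034  0.011  0.032  0.043 -0.144 -0.036]
wrist [ 0.52718247 -0.21938157  0.19317695] 5109 zmax [-76.  -52.1 -44.9 -40.7]
[  6.6 -14.8 -59.4] [ 12.4  12.5 -40.7] (np.float64(322.48420622571194), np.float64(234.361685535094))
cam in tool [ 0.07496475 -0.00105121 -0.18037811]
side [ 0.5270913  -0.21947967  0.19029241] 164 zmax [-65.3 -46.7 -41.1 -39.3]
[ -1.7 -15.6 -51.3] [ 14.6  13.3 -39.3] (np.float64(344.1661746469473), np.float64(161.14575788987048))
scene [ 0.52599597 -0.219316    0.18766422] 77 zmax [-58.1 -46.5 -41.6 -39.3]
[ -9.4  -7.4 -49. ] [ 12.4  13.9 -39.3] (np.float64(254.74620145813628), np.float64(207.79962082771198))
w2 cam [ 0.07507639 -0.00100136 -0.18038731] [array([ 11.8, -44.2, -64.9]), array([ 11.6,  41.7, -64.6]), array([ 10.6, -44. , -74. ]), array([  9.9,  41.9, -72.9])]
```

View pics/x.png

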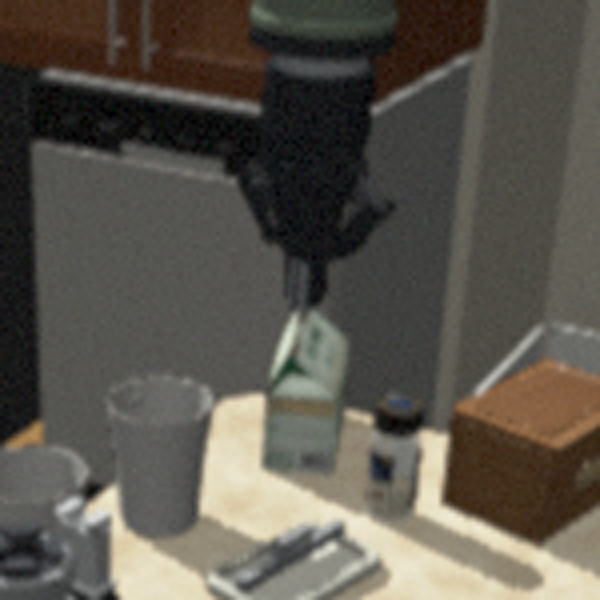

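All three cameras put the shut fingertips about 39.5 mm behind the reported TCP. So the stated tip offset is wrong by about 40 mm, and the earlier grasp closed in the air above the key. The open pads are centred at about (0.7, -1.2) mm in camera-measured tool x/y. The key has not moved, so I'll correct for both offsets and descend again.

Emit:
play_rows:
  motion:
    - [0,0,3,0,0,0,0]
    - [0,0,6,0,0,0,0]
    - [0,0,9,0,0,0,0]
    - [0,0,11,0,0,0,0]
    - [0,0,12,0,0,0,0]

```text
clock: 6.4
position: [0.5233, -0.2183, 0.0618]
tool_rot: [-3.138, -0.001, 1.35]
force: [-0.4, -0.4, -0.7]
grip_width: 0.0425
finger_force: 0.0
```

Emit:
play_rows:
  motion:
    - [0,0,0,0,0,0,0]
    - [0,0,0,0,0,0,0]
    - [0,0,0,0,0,0,0]
    - [0,0,0,0,0,0,0]
    - [0,0,0,0,0,0,0]

```text
clock: 6.9
position: [0.5251, -0.2191, 0.0647]
tool_rot: [3.141, 0.0, 1.35]
force: [0.6, 0.4, -0.9]
grip_width: 0.0428
finger_force: 0.0
```

Run:
```python
from held import *
s,c,p,d,B,k=held("w4")
print(s["position"],s["tool_rot"],shift(s,[.5262,-.2198,-.0145],1.348),s["grip_width"])
k=(abs(B[...,0])<30)&(abs(B[...,1])<45)&(B[...,2]<-30)&(B[...,2]>-75)&(d>0)
P=B[k];l=P[P[:,1]<-12];r=P[P[:,1]>12];print(len(l),len(r),l.max(0),r.max(0),l.min(0),r.min(0))
k=(abs(B[...,1])<25)&(abs(B[...,0])<90)&(B[...,2]>-35)&(d>0)
w=c;W=cloud(d,c);q=W[k];q=q[(q[:,2]>.021)&(q[:,2]<.05)];print(len(q),line(q[:,:2]),q.min(0),q.max(0))
```

```text
[ 0.52507129 -0.21906602  0.06470507] [3.14068172e+00 2.01267931e-04 1.34969842e+00] (array([-0.05,  0.12,  7.92]), array([0.001, 0.   , 0.002])) 0.0427895050254009
1589 1586 [ 12.57700118 -22.25756233 -39.11673465] [ 12.49813379  33.86644292 -38.51998304] [-10.58559263 -36.29162616 -74.97340029] [-10.71581982  19.84838342 -74.97901828]
2420 (array([ 0.5263271 , -0.21286073]), np.float64(1.3498395757376962), array([0.00288963, 0.03519722])) [ 0.50659273 -0.28159895  0.02102606] [ 0.54309295 -0.15793043  0.04284481]
```

Emit:
play_rows:
  motion:
    - [-0.05,0.12,2.5,0,0,0,0]
    - [-0.05,0.12,5,0,0,0,0]
    - [-0.05,0.12,7,0,0,0,0]
    - [-0.05,0.12,7.55,0,0,0,0]
    - [-0.05,0.12,7.55,0,0,0,0]

```text
clock: 7.45
position: [0.5256, -0.2194, -0.0116]
tool_rot: [-3.141, -0.0, 1.35]
force: [-0.5, -0.6, -0.6]
grip_width: 0.043
finger_force: 0.0
```

Emit:
play_rows:
  motion:
    - [0,0,0,0,0,0,-0.4]
    - [0,0,0,0,0,0,-0.7]
    - [0,0,0,0,0,0,-1]
    - [0,0,0,0,0,0,-1]
    - [0,0,0,0,0,0,-1]
  squeeze: 50

```text
clock: 7.95
position: [0.5264, -0.2199, -0.0103]
tool_rot: [3.14, 0.0, 1.35]
force: [-0.7, 0.6, 8.2]
grip_width: 0.0082
finger_force: 49.2
```

Run:
```python
from held import *
s,c,p,d,B,k=held("w5")
print({k:s[k] for k in("position","tool_rot","force","moment","grip_width","finger_force")})
k=(abs(B[...,0])<30)&(abs(B[...,1])<25)&(B[...,2]<-30)&(B[...,2]>-75)&(d>0)
P=B[k&(B[...,0]>9)&(B[...,0]<13)];l=P[P[:,1]<-8];r=P[P[:,1]>6];print([np.percentile(a[:,2],[90,97,99,100]).round(1) for a in(l,r)],r[:,1].min(),l[:,1].max())
```

```text
{'position': array([ 0.5264445 , -0.21993435, -0.01028036]), 'tool_rot': array([3.14008857e+00, 3.05447570e-04, 1.34954059e+00]), 'force': array([-0.67202034,  0.56760595,  8.17095381]), 'moment': array([ 0.12562571,  0.30841644, -0.02085412]), 'grip_width': 0.008243978810522162, 'finger_force': 49.168869238346815}
[array([-45.9, -42.5, -41.6, -40.9]), array([-45.5, -42.8, -41.7, -40.9])] 6.046635935239777 -8.005612596837512
```

Emit:
play_rows:
  motion:
    - [0,0,-1,0,0,0,-1]
    - [0,0,-4,0,0,0,-1]
    - [0,0,-8,0,0,0,-1]
    - [0,0,-12,0,0,0,-1]
    - [0,0,-16,0,0,0,-1]

```text
clock: 8.5
position: [0.5256, -0.2195, 0.1512]
tool_rot: [3.141, -0.0, 1.35]
force: [1.7, -0.6, -1.1]
grip_width: 0.0081
finger_force: 49.1
```

Emit:
play_rows:
  motion:
    - [0,0,-3,0,0,0,-1]
    - [0,0,-5,0,0,0,-1]
    - [0,0,-6,0,0,0,-1]
    - [0,0,-6,0,0,0,-1]
    - [0,0,-6,0,0,0,-1]

```text
clock: 9.0
position: [0.5254, -0.2195, 0.2079]
tool_rot: [-3.141, -0.0, 1.35]
force: [-0.4, 0.3, -1.6]
grip_width: 0.008
finger_force: 49.2
```

Emit:
play_rows:
  motion:
    - [0,0,0,0,0,0,-1]
    - [0,0,0,0,0,0,-1]
    - [0,0,0,0,0,0,-1]
    - [0,0,0,0,0,0,-1]
    - [0,0,0,0,0,0,-1]

```text
clock: 9.5
position: [0.5258, -0.2196, 0.2084]
tool_rot: [-3.141, -0.0, 1.35]
force: [-0.0, -0.1, -0.8]
grip_width: 0.0084
finger_force: 49.2
```

Run:
```python
from held import *
s,c,p,d,B,k=held("w6");print(s["position"],s["tool_rot"],s["grip_width"],s["finger_force"],s["force"])
k=(abs(B[...,1])<15)&(abs(B[...,0])<75)&(B[...,2]>-70)&(B[...,2]<0)&(d>0);P=B[k]
for lo in range(-80,80,8):
    q=P[(P[:,0]>=lo)&(P[:,0]<lo+8)]
    if len(q)>3:print(lo,len(q),np.median(q,0).round(1),np.percentile(q[:,1],[2,98]).round(1),np.percentile(q[:,2],[2,98]).round(1))
print(P[:,0].min(),P[:,0].max())
print(shift(s,[.5417,.1143,.27],1.385))
for n in("side",):
    s=observe();c=viewer.camera_info(n);p,d=viewer.grab_frame(n);W=cloud(d,c);T=Rr.from_euler("xyz",s["tool_rot"]);B=T.inv().apply((W-s["position"]).reshape(-1,3)).reshape(W.shape)*1e3
    k=(abs(B[...,1])<15)&(abs(B[...,0])<75)&(abs(B[...,0])>13)&(B[...,2]>-60)&(B[...,2]<0)&(d>0);P=B[k];print(n,len(P),P.min(0),P.max(0))
```

```text
[ 0.52583077 -0.21958004  0.20843523] [-3.14136085e+00 -1.15912015e-04  1.34980681e+00] 0.008380504248509179 49.17291685938835 [-0.03204102 -0.07171171 -0.78502756]
-64 144 [-58.4  -1.5 -36.5] [-6.4  3.4] [-37.5 -35.3]
-56 225 [-52.   -1.5 -36.4] [-6.4  3.4] [-37.6 -35.2]
-48 237 [-44.1  -1.5 -36.5] [-6.3  3.3] [-37.7 -35.1]
-40 247 [-35.8  -1.5 -36.6] [-6.2  3.3] [-37.8 -35.3]
-32 93 [-30.5  -1.5 -36.7] [-6.2  3.2] [-37.8 -35. ]
-24 98 [-17.1  -1.4 -50.8] [-5.6  3.2] [-52.3 -48.6]
-16 298 [-11.7  -1.  -51.2] [-5.4  3.1] [-68.6 -49.9]
-8 360 [ -4.   -1.  -51.3] [-5.4  3.1] [-68.3 -50.2]
0 796 [  7.2   0.8 -51.8] [-14.8  14.8] [-67.3 -44.6]
8 1351 [ 11.5  -0.9 -53.2] [-11.7   9.6] [-69.4 -42.4]
16 615 [ 19.8  -1.4 -44.1] [-5.9  3.5] [-51.4 -35.8]
24 342 [ 28.1  -1.4 -36.5] [-6.1  3.3] [-37.9 -35.2]
32 367 [ 36.   -1.4 -36.5] [-6.   3.7] [-37.8 -35. ]
40 383 [ 44.   -0.9 -36.5] [-5.9  3.6] [-37.8 -34.9]
48 391 [ 52.1  -1.3 -36.4] [-5.8  3.6] [-37.7 -35. ]
56 384 [ 59.7  -1.3 -36.3] [-6.2  3.5] [-37.8 -26.7]
-61.75585569323856 62.3951075318199
(array([32.92, -5.77, -6.15]), array([-0.   , -0.   , -0.035]))
side 163 [-61.5471204  -11.48389203 -56.01691726] [ 66.08830241   9.41558938 -23.35815187]
```

The key is held straight, its centre at (0.3, -1.4) mm in the tool frame, underside 23 mm above the TCP reading. Carrying it over the grinder.

Emit:
play_rows:
  motion:
    - [3,-0.5,0,0,0,0,-1]
    - [7.2,-1.2,0,0,0,0,-1]
    - [11.4,-1.9,0,0,0,0,-1]
    - [15.6,-2.6,0,0,0,0,-1]
    - [19.8,-3.4,0,0,0,0,-1]

```text
clock: 10.1
position: [0.536, -0.0174, 0.2087]
tool_rot: [3.141, -0.0, 1.35]
force: [1.0, 0.4, -0.9]
grip_width: 0.0082
finger_force: 49.2
```

Emit:
play_rows:
  motion:
    - [4.2,-0.7,0,0,0,0,-1]
    - [8.4,-1.4,0,0,0,-0.02,-1]
    - [11.5,-2,0,0,0,-0.035,-1]
    - [13.09,-2.23,0,0,0,-0.035,-1]
    - [13.09,-2.23,0,0,0,-0.035,-1]

```text
clock: 10.6
position: [0.543, 0.1158, 0.2086]
tool_rot: [-3.142, -0.001, 1.387]
force: [-1.7, -0.4, -1.0]
grip_width: 0.0087
finger_force: 49.2
```

Emit:
play_rows:
  motion:
    - [0,0,0.5,0,0,0,-1]
    - [0,0,1,0,0,0,-1]
    - [0,0,1.2,0,0,0,-1]
    - [0,0,1.2,0,0,0,-1]
    - [0,0,1.2,0,0,0,-1]

```text
clock: 11.1
position: [0.5431, 0.1132, 0.1966]
tool_rot: [-3.142, 0.0, 1.384]
force: [-0.4, 0.5, -1.7]
grip_width: 0.0085
finger_force: 49.2
```

Run:
```python
from held import *
s,c,p,d,B,k=held("w7");print(s["clock"],s["position"],s["tool_rot"],s["force"])
print(shift(s,[.5430,.1137,.1669],1.385))
k=(abs(B[...,1])<15)&(abs(B[...,0])<75)&(B[...,2]>-70)&(B[...,2]<-30)&(d>0);P=B[k]
for lo,hi in((-62,-32),(28,62)):
    q=P[(P[:,0]>=lo)&(P[:,0]<hi)];print(len(q),np.median(q,0).round(1),np.percentile(q[:,1],[2,98]).round(1))
# lug tops
W=cloud(d,c);a=1.385;ey=np.array([np.cos(a),np.sin(a)]);ex=np.array([ey[1],-ey[0]]);C=[.5417,.1143]
X=(W[...,:2]-C)@ex*1e3;Y=(W[...,:2]-C)@ey*1e3;Z=W[...,2]*1e3
for lo,hi in((40,64),(-64,-40)):
    t=(Y>lo)&(Y<hi)&(abs(X)<20)&(Z>195)&(Z<203)&(d>0)
    print(t.sum(),np.percentile(X[t],[1,99]).round(1),np.percentile(Y[t],[1,99]).round(1),X[t&(X<0)].max() ,X[t&(X>0)].min())
```

```text
11.1 [0.54311118 0.11315539 0.19661444] [-3.14154065e+00  3.40819125e-05  1.38403943e+00] [-0.35247611  0.49259407 -1.65043108]
(array([ 0.05, -0.02,  2.97]), array([-0.   ,  0.   , -0.001]))
851 [-45.8  -1.5 -36.5] [-6.3  3.4]
1634 [ 45.9  -1.3 -36.5] [-5.9  3.6]
1006 [-15.2  15.5] [44.2 59.8] -5.722407622314047 5.713806484079775Traceback (most recent call last):
  File "<stdin>", line 12, in <module>
    return umr_maximum(a, axis, None, out, keepdims, initial, where)
ValueError: zero-size array to reduction operation maximum which has no identity
```

The key is aligned with the slots to about 0.2 mm, so I'll lower it gently.

Emit:
play_rows:
  motion:
    - [0.03,0,0.8,0,0,0,-1]
    - [0.05,0,1.5,0,0,0,-1]
    - [0.05,0,1.8,0,0,0,-1]
    - [0.05,0,2,0,0,0,-1]
    - [0.05,0,2.2,0,0,0,-1]

```text
clock: 11.65
position: [0.5432, 0.1141, 0.1744]
tool_rot: [-3.142, -0.0, 1.385]
force: [-0.3, 0.0, -1.0]
grip_width: 0.0087
finger_force: 49.2
```

Emit:
play_rows:
  motion:
    - [0,0,0.12,0,0,0,-1]
    - [0,0,0.24,0,0,0,-1]
    - [0,0,0.36,0,0,0,-1]
    - [0,0,0.48,0,0,0,-1]
    - [0,0,0.6,0,0,0,-1]

```text
clock: 12.15
position: [0.5431, 0.1141, 0.1685]
tool_rot: [3.142, -0.0, 1.385]
force: [-0.0, 0.3, -1.2]
grip_width: 0.0088
finger_force: 49.2
```

Run:
```python
from held import *
s=observe();print(s["clock"],s["position"],s["tool_rot"],s["force"],s["moment"],s["qd"].round(3))
```

```text
12.15 [0.54313419 0.11407855 0.16854559] [ 3.14156038e+00 -6.61897425e-06  1.38478129e+00] [-0.03731724  0.32014048 -1.22417487] [ 0.06301968 -0.00874665 -0.0049815 ] [-0.005  0.013  0.006  0.014  0.012 -0.024 -0.005]
```

Emit:
play_rows:
  motion:
    - [0,0,0.05,0,0,0,-1]
    - [0,0,0.1,0,0,0,-1]
    - [0,0,0.15,0,0,0,-1]
    - [0,0,0.15,0,0,0,-1]
    - [0,0,0.15,0,0,0,-1]

```text
clock: 12.65
position: [0.5431, 0.1141, 0.1671]
tool_rot: [3.142, -0.0, 1.385]
force: [-0.0, -0.3, -1.2]
grip_width: 0.0086
finger_force: 49.2
```

Run:
```python
from held import *
s=observe();print(s["clock"],s["position"],s["tool_rot"],s["force"],s["moment"])
```

```text
12.65 [0.54313918 0.11407863 0.16714051] [ 3.14155017e+00 -2.06952755e-06  1.38478396e+00] [-0.00858782 -0.2765245  -1.15309345] [-0.03471218 -0.02333303 -0.03867759]
```

Emit:
play_rows:
  motion:
    - [0,0,0.03,0,0,0,-1]
    - [0,0,0.06,0,0,0,-1]
    - [0,0,0.08,0,0,0,-1]
    - [0,0,0.08,0,0,0,-1]
    - [0,0,0.08,0,0,0,-1]

```text
clock: 13.15
position: [0.5432, 0.1141, 0.1667]
tool_rot: [3.141, -0.0, 1.385]
force: [-2.7, -0.3, 6.1]
grip_width: 0.0084
finger_force: 50.2
```

Emit:
play_rows:
  motion:
    - [0,0,0.02,0,0,0,-1]
    - [0,0,0.04,0,0,0,-1]
    - [0,0,0.05,0,0,0,-1]
    - [0,0,0.05,0,0,0,-1]
    - [0,0,0.05,0,0,0,-1]

```text
clock: 13.65
position: [0.5433, 0.1141, 0.1667]
tool_rot: [3.141, -0.0, 1.385]
force: [-5.4, -1.6, 14.5]
grip_width: 0.0088
finger_force: 51.2
```

The key touched the slot floor at the predicted height: TCP 0.1667, and the force rises with each further step down. So it is seated. Releasing it and backing off to check the seating and the tip height when open.

Emit:
play_rows:
  motion:
    - [0,0,-0.06,0,0,0,-0.9]
    - [0,0,-0.06,0,0,0,-0.6]
    - [0,0,-0.06,0,0,0,-0.4]
    - [0,0,-0.06,0,0,0,-0.4]
    - [0,0,-1,0,0,0,-0.4]

```text
clock: 14.15
position: [0.5426, 0.1139, 0.1752]
tool_rot: [-3.14, 0.001, 1.385]
force: [-0.5, -0.6, -1.2]
grip_width: 0.0254
finger_force: 0.0
```

Emit:
play_rows:
  motion:
    - [0,0,-1.5,0,0,0,-0.4]
    - [0,0,-4,0,0,0,0]
    - [0,0,-6,0,0,0,1]
    - [0,0,-7,0,0,0,1]
    - [0,0,-7,0,0,0,1]

```text
clock: 14.65
position: [0.5437, 0.1142, 0.2471]
tool_rot: [3.14, -0.001, 1.385]
force: [-0.4, -0.6, -1.6]
grip_width: 0.0819
finger_force: 0.0
```

Emit:
play_rows:
  motion:
    - [0,0,0,0,0,-0.1,1]
    - [0,0,0,0,0,-0.23,1]
    - [0,0,0,0,0,-0.36,1]
    - [0,0,0,0,0,-0.5,1]
    - [0,0,0,0,0,-0.5,1]

```text
clock: 15.15
position: [0.5427, 0.1139, 0.2447]
tool_rot: [-3.14, -0.001, 1.887]
force: [0.2, -0.3, 0.2]
grip_width: 0.0857
finger_force: 0.0
```

Run:
```python
from held import *
s,c,p,d,B,k=held("w8");print(s["clock"],s["position"],s["tool_rot"],s["force"],s["qpos"],s["grip_width"])
k=(B[...,0]>5)&(B[...,0]<14)&(abs(B[...,1])<60)&(B[...,2]>-90)&(B[...,2]<-30)&(d>0);P=B[k]
for P1 in(P[P[:,1]<0],P[P[:,1]>0]): print(len(P1),np.percentile(P1[:,2],[90,97,99,100]).round(1),np.abs(P1[:,1]).min(),P1[:,0].max())
a=1.385;W=cloud(d,c);ey=np.array([np.cos(a),np.sin(a)]);ex=np.array([ey[1],-ey[0]]);C=[.5417,.1143]
X=(W[...,:2]-C)@ex*1e3;Y=(W[...,:2]-C)@ey*1e3;Z=W[...,2]*1e3
m=(abs(X)<9)&(abs(Y)<70)&(Z>199)&(Z<225)&(d>0)
for lo,hi in((-70,-26),(-12,12),(26,70)):
    t=m&(Y>lo)&(Y<hi);print(t.sum(),np.median(X[t]).round(2),np.median(Z[t]).round(1),np.percentile(Y[t],[1,99]).round(1))
t=(np.hypot(X,Y)<29)&(np.hypot(X,Y)>25.5)&(Z>183)&(Z<193)&(d>0);print("ring z",np.median(Z[t]))
t=(np.hypot(X,Y)<33)&(Z>183)&(Z<191)&(d>0)
for lo in(-10,0,10): pass
print(np.percentile(X[t],[.5,99.5]),np.percentile(Y[t],[.5,99.5]))
u,v=[int(q) for q in proj(np.array([*C,.198]),c)]
cv2.imwrite("pics/w8.png",cv2.resize(p[max(v-75,0):v+75,u-75:u+75,::-1],None,fx=4,fy=4,interpolation=cv2.INTER_CUBIC))
```

```text
15.15 [0.54271336 0.11389692 0.24474984] [-3.14013136e+00 -5.16333574e-04  1.88743848e+00] [ 0.16200266 -0.3070715   0.24942036] [ 0.12419718  0.4073395  -0.59276047  1.70276153  0.24901656  1.10920807
 -0.22612551] 0.08571809387153213
2022 [-59.9 -55.5 -53.5 -51. ] 42.685935258601084 13.071308394574633
2021 [-59.8 -55.5 -53.3 -50.7] 41.17408554764553 12.909722000753225
627 -0.66 203.2 [-62.7 -26.4]
594 -1.56 217.5 [-11.8  11.8]
827 -0.33 203.1 [26.5 62. ]
ring z 188.67050823134983
[-29.9015339   29.14978124] [-28.1496755   28.68806989]
```

View pics/w8.png

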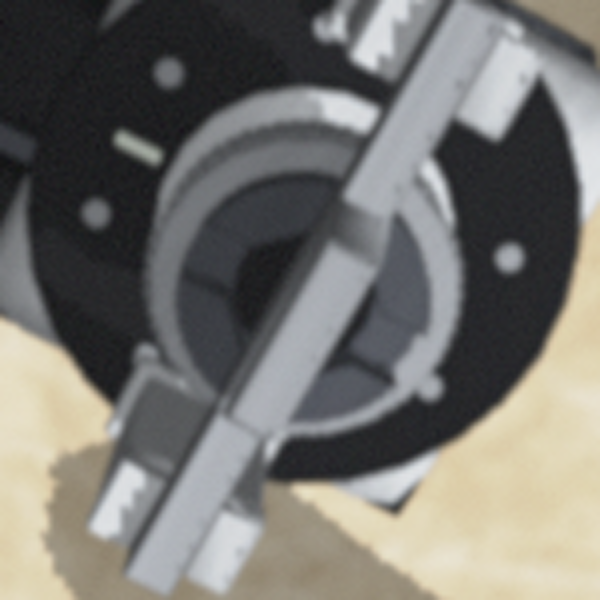

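The key is fully down: blade top at 203.2 mm against 203.5 expected, grip top at 217.5 mm. Before reaching over the key I'll check how low the gripper body hangs.

Run:
```python
from held import *
for n,pos,rot in(("w8",[0.54271336,0.11389692,0.24474984],[-3.14013136,-.000516,1.88743848]),("w6",[0.52583077,-0.21958004,0.20843523],[-3.14136,-.000116,1.34981])):
    c=dict(np.load(n+".npz"));d=c["d"];W=cloud(d,c);T=Rr.from_euler("xyz",rot);B=T.inv().apply((W-pos).reshape(-1,3)).reshape(W.shape)*1e3
    m=(abs(B[...,1])<22)&(B[...,2]<-75)&(d>0)&(B[...,0]<60);P=B[m];print(n,len(P))
    for z in range(-160,-75,8):
        q=P[(P[:,2]>z)&(P[:,2]<z+8)]
        if len(q):print(z,len(q),q.min(0).round(),q.max(0).round())
s=observe();a=1.885;ty=np.array([np.sin(a),-np.cos(a)]);tx=np.array([np.cos(a),np.sin(a)])
t=np.array([.5417,.1143])-.0007*tx+.0012*ty;print(s["position"],s["tool_rot"],t,shift(s,[*t,.150],1.885))
```

```text
w8 7118
-136 531 [  17.  -22. -132.] [  22.   22. -128.]
-128 2850 [  10.  -22. -128.] [  19.   22. -120.]
-120 3336 [  10.  -22. -120.] [  18.   22. -112.]
-112 401 [   9.  -16. -112.] [  12.   15. -109.]
w6 14784
-136 795 [  17.  -20. -132.] [  21.   18. -128.]
-128 4099 [  10.  -20. -128.] [  19.   22. -120.]
-120 3823 [   9.  -20. -120.] [  19.   22. -112.]
-112 2135 [   6.  -20. -112.] [  19.   18. -104.]
-104 413 [   3.  -20. -104.] [ 18.  18. -96.]
-96 1377 [ -9. -22. -96.] [ 14.  22. -88.]
-88 1624 [-11. -22. -88.] [ 15.  22. -80.]
-80 518 [-10. -22. -80.] [ 14.  21. -75.]
[0.54281538 0.11385304 0.2449273 ] [-3.14037929e+00 -4.67539751e-04  1.88176325e+00] [0.54305759 0.11400514] (array([0.  , 0.04, 9.49]), array([-0.001, -0.   , -0.003]))
```

Emit:
play_rows:
  motion:
    - [0,0.02,2.5,0,0,0,1]
    - [0,0.04,5,0,0,0,1]
    - [0,0.04,7.5,0,0,0,1]
    - [0,0.04,9,0,0,0,1]
    - [0,0.04,9.5,0,0,0,1]

```text
clock: 15.7
position: [0.5425, 0.114, 0.149]
tool_rot: [-3.139, -0.0, 1.881]
force: [-0.1, -0.0, -0.4]
grip_width: 0.0855
finger_force: 0.0
```

Emit:
play_rows:
  motion:
    - [0,0,1,0,0,0,1]
    - [0,0,2,0,0,0,1]
    - [0,0,2.8,0,0,0,1]
    - [0,0,2.8,0,0,0,1]
    - [0,0,2.8,0,0,0,1]

```text
clock: 16.2
position: [0.5436, 0.1143, 0.1229]
tool_rot: [3.142, -0.0, 1.885]
force: [-0.0, 0.2, -0.3]
grip_width: 0.0854
finger_force: 0.0
```

Run:
```python
from held import *
s=observe();print(s["clock"],s["position"],s["tool_rot"],s["force"],s["moment"],shift(s,[.54306,.1140,.122],1.885))
```

```text
16.2 [0.54357268 0.11428876 0.12293025] [ 3.14153613e+00 -6.13058750e-05  1.88457468e+00] [-0.03689961  0.19259192 -0.27559218] [ 0.02666975 -0.02116422  0.00590612] (array([-0.01, -0.06,  0.09]), array([ 0., -0., -0.]))
```

Emit:
play_rows:
  motion:
    - [0,-0.04,0,0,0,0,0.8]
    - [0,-0.04,0,0,0,0,0.6]
    - [0,-0.04,0,0,0,0,0.3]
    - [0,-0.04,0,0,0,0,0.2]
    - [0,-0.04,0,0,0,0,0.2]
  squeeze: 70

```text
clock: 16.7
position: [0.5431, 0.114, 0.1235]
tool_rot: [3.142, 0.0, 1.885]
force: [-5.7, -2.8, 10.8]
grip_width: 0.0574
finger_force: 71.9
```

Emit:
play_rows:
  motion:
    - [0,0,0,0,0,0,0.2]
    - [0,0,0,0,0,0,0.2]
    - [0,0,0,0,0,0,0.2]
    - [0,0,0,0,0,0,0.2]
    - [0,0,0,0,0,0,0.2]

```text
clock: 17.2
position: [0.5431, 0.114, 0.1235]
tool_rot: [3.142, 0.0, 1.885]
force: [-4.8, -2.1, 12.2]
grip_width: 0.0572
finger_force: 71.9
```

Run:
```python
from held import *
s=observe();print(s["clock"],s["position"],s["tool_rot"],s["force"],s["moment"],s["grip_width"],s["finger_force"])
```

```text
17.2 [0.5430643  0.11402107 0.12345654] [3.14151615e+00 3.89477834e-04 1.88464342e+00] [-4.78276051 -2.11926632 12.17094235] [-0.39561319  1.24060795  0.02927431] 0.05717161346866067 71.8707025051117
```

Emit:
play_rows:
  motion:
    - [0,0,0,0,0,0.04,0.2]
    - [0,0,0,0,0,0.08,0.2]
    - [0,0,0,0,0,0.12,0.2]
    - [0,0,0,0,0,0.16,0.2]
    - [0,0,0,0,0,0.2,0.2]

```text
clock: 17.7
position: [0.5431, 0.114, 0.1234]
tool_rot: [3.141, 0.0, 1.683]
force: [-3.4, -2.4, 9.9]
grip_width: 0.0571
finger_force: 72.2
```

```bash
cat > st.py <<'E'
from workcell import *
s=observe();print(round(s["clock"],2),s["position"].round(4),"yaw",s["tool_rot"].round(4),s["force"].round(1),"M",s["moment"].round(3),s["grip_width"].round(4),round(s["finger_force"],1))
E
python3 st.py
```

```text
Traceback (most recent call last):
  File "st.py", line 2, in <module>
    s=observe();print(round(s["clock"],2),s["position"].round(4),"yaw",s["tool_rot"].round(4),s["force"].round(1),"M",s["moment"].round(3),s["grip_width"].round(4),round(s["finger_force"],1))
                                                                                                                                           ^^^^^^^^^^^^^^^^^^^^^
AttributeError: 'float' object has no attribute 'round'
```

```bash
sed -i 's/s\["grip_width"\].round(4)/round(s["grip_width"],4)/' st.py; python3 st.py
```

```text
17.7 [0.5431 0.114  0.1234] yaw [3.1413e+00 3.0000e-04 1.6832e+00] [-3.4 -2.4  9.9] M [-0.283  0.933  0.209] 0.0571 72.2
```

Emit:
play_rows:
  motion:
    - [0,0,0.01,0,0,0.03,0.2]
    - [0,0,0.02,0,0,0.06,0.2]
    - [0,0,0.02,0,0,0.1,0.2]
    - [0,0,0.02,0,0,0.13,0.2]
    - [0,0,0.02,0,0,0.13,0.2]

```text
clock: 18.2
position: [0.5432, 0.1141, 0.1233]
tool_rot: [3.141, 0.0, 1.554]
force: [-3.9, -2.5, 9.9]
grip_width: 0.0572
finger_force: 72.2
```

```bash
python3 st.py
```

```text
18.2 [0.5432 0.1141 0.1233] yaw [3.1411e+00 3.0000e-04 1.5537e+00] [-3.9 -2.5  9.9] M [-0.329  0.957  0.217] 0.0572 72.2
```

Emit:
play_rows:
  motion:
    - [0,0,0.01,0,0,0.03,0.2]
    - [0,0,0.01,0,0,0.06,0.2]
    - [0,0,0.01,0,0,0.1,0.2]
    - [0,0,0.01,0,0,0.1,0.2]
    - [0,0,0.01,0,0,0.1,0.2]

```text
clock: 18.7
position: [0.5432, 0.1141, 0.1232]
tool_rot: [3.141, 0.0, 1.455]
force: [-4.0, -2.2, 10.6]
grip_width: 0.0573
finger_force: 72.2
```

```bash
python3 st.py
```

```text
18.7 [0.5432 0.1141 0.1232] yaw [3.1410e+00 2.0000e-04 1.4547e+00] [-4.  -2.2 10.6] M [-0.329  0.814  0.164] 0.0573 72.2
```

Emit:
play_rows:
  motion:
    - [0,0,0.01,0,0,0.03,0.2]
    - [0,0,0.01,0,0,0.06,0.2]
    - [0,0,0.01,0,0,0.1,0.2]
    - [0,0,0.01,0,0,0.1,0.2]
    - [0,0,0.01,0,0,0.1,0.2]

```text
clock: 19.2
position: [0.5433, 0.1141, 0.1231]
tool_rot: [3.141, 0.0, 1.355]
force: [-3.3, -0.9, 10.3]
grip_width: 0.0574
finger_force: 72.2
```

```bash
python3 st.py
```

```text
19.2 [0.5433 0.1141 0.1231] yaw [3.1409 0.     1.3547] [-3.3 -0.9 10.3] M [-0.268  0.826  0.149] 0.0574 72.2
```

Emit:
play_rows:
  motion:
    - [0,0,0.01,0,0,0.03,0.2]
    - [0,0,0.01,0,0,0.06,0.2]
    - [0,0,0.01,0,0,0.1,0.2]
    - [0,0,0.01,0,0,0.1,0.2]
    - [0,0,0.01,0,0,0.1,0.2]

```text
clock: 19.7
position: [0.5433, 0.114, 0.123]
tool_rot: [3.141, -0.0, 1.255]
force: [-2.0, -2.3, 9.4]
grip_width: 0.0575
finger_force: 72.3
```

```bash
python3 st.py
```

```text
19.7 [0.5433 0.114  0.123 ] yaw [ 3.1408e+00 -1.0000e-04  1.2547e+00] [-2.  -2.3  9.4] M [-0.373  0.74   0.14 ] 0.0575 72.3
```

Emit:
play_rows:
  motion:
    - [0,0,0.01,0,0,0.03,0.2]
    - [0,0,0.01,0,0,0.06,0.2]
    - [0,0,0.01,0,0,0.1,0.2]
    - [0,0,0.01,0,0,0.1,0.2]
    - [0,0,0.01,0,0,0.1,0.2]

```text
clock: 20.2
position: [0.5434, 0.1141, 0.1229]
tool_rot: [3.141, -0.0, 1.155]
force: [-2.7, -1.3, 9.3]
grip_width: 0.0576
finger_force: 72.3
```

```bash
python3 st.py
```

```text
20.2 [0.5434 0.1141 0.1229] yaw [ 3.1408e+00 -3.0000e-04  1.1548e+00] [-2.7 -1.3  9.3] M [-0.361  0.599  0.164] 0.0576 72.3
```

Emit:
play_rows:
  motion:
    - [0,0,0.01,0,0,0.03,0.2]
    - [0,0,0.01,0,0,0.06,0.2]
    - [0,0,0.01,0,0,0.1,0.2]
    - [0,0,0.01,0,0,0.1,0.2]
    - [0,0,0.01,0,0,0.1,0.2]

```text
clock: 20.7
position: [0.5434, 0.114, 0.1228]
tool_rot: [3.141, -0.0, 1.055]
force: [-1.7, -2.2, 9.6]
grip_width: 0.0575
finger_force: 72.3
```

```bash
python3 st.py
```

```text
20.7 [0.5434 0.114  0.1228] yaw [ 3.1407e+00 -4.0000e-04  1.0547e+00] [-1.7 -2.2  9.6] M [-0.381  0.553  0.16 ] 0.0575 72.3
```

Emit:
play_rows:
  motion:
    - [0,0,0.01,0,0,0.03,0.2]
    - [0,0,0.01,0,0,0.06,0.2]
    - [0,0,0.01,0,0,0.1,0.2]
    - [0,0,0.01,0,0,0.1,0.2]
    - [0,0,0.01,0,0,0.1,0.2]

```text
clock: 21.2
position: [0.5435, 0.114, 0.1227]
tool_rot: [3.141, -0.0, 0.955]
force: [-1.9, -1.8, 10.0]
grip_width: 0.0578
finger_force: 72.3
```

```bash
python3 st.py
```

```text
21.2 [0.5435 0.114  0.1227] yaw [ 3.1407e+00 -5.0000e-04  9.5470e-01] [-1.9 -1.8 10. ] M [-0.428  0.449  0.17 ] 0.0578 72.3
```

Emit:
play_rows:
  motion:
    - [0,0,0.01,0,0,0.03,0.2]
    - [0,0,0.01,0,0,0.06,0.2]
    - [0,0,0.01,0,0,0.1,0.2]
    - [0,0,0.01,0,0,0.1,0.2]
    - [0,0,0.01,0,0,0.1,0.2]

```text
clock: 21.7
position: [0.5435, 0.114, 0.1227]
tool_rot: [3.141, -0.001, 0.855]
force: [-2.0, -2.8, 9.7]
grip_width: 0.0576
finger_force: 72.4
```

```bash
python3 st.py
```

```text
21.7 [0.5435 0.114  0.1227] yaw [ 3.1406e+00 -5.0000e-04  8.5510e-01] [-2.  -2.8  9.7] M [-0.461  0.435  0.475] 0.0576 72.4
```

Seat reached: the torque has risen to 0.475 N m. I'll continue in small steps.

Emit:
play_rows:
  motion:
    - [0,0,0.01,0,0,0.02,0.2]
    - [0,0,0.01,0,0,0.04,0.2]
    - [0,0,0.01,0,0,0.05,0.2]
    - [0,0,0.01,0,0,0.05,0.2]
    - [0,0,0.01,0,0,0.05,0.2]

```text
clock: 22.2
position: [0.5435, 0.114, 0.1226]
tool_rot: [3.141, -0.001, 0.806]
force: [-2.2, -3.0, 10.7]
grip_width: 0.0575
finger_force: 72.5
```

```bash
python3 st.py
```

```text
22.2 [0.5435 0.114  0.1226] yaw [ 3.1405e+00 -7.0000e-04  8.0550e-01] [-2.2 -3.  10.7] M [-0.516  0.453  0.824] 0.0575 72.5
```

Emit:
play_rows:
  motion:
    - [0,0,0,0,0,0.01,0.2]
    - [0,0,0,0,0,0.02,0.2]
    - [0,0,0,0,0,0.024,0.2]
    - [0,0,0,0,0,0.024,0.2]
    - [0,0,0,0,0,0.024,0.2]

```text
clock: 22.7
position: [0.5436, 0.114, 0.1226]
tool_rot: [3.14, -0.001, 0.782]
force: [-1.8, -2.4, 11.3]
grip_width: 0.0577
finger_force: 72.5
```

```bash
python3 st.py
```

```text
22.7 [0.5436 0.114  0.1226] yaw [ 3.1405e+00 -7.0000e-04  7.8180e-01] [-1.8 -2.4 11.3] M [-0.488  0.439  0.935] 0.0577 72.5
```

It reads 0.935 N m static, so it is hand-tight. Releasing, rising and turning back to the key's yaw.

Emit:
play_rows:
  motion:
    - [0,0,0,0,0,0,0.6]
    - [0,0,0,0,0,0,1]
    - [0,0,0,0,0,0,1]
    - [0,0,0,0,0,0,1]
    - [0,0,-1,0,0,0,1]

```text
clock: 23.2
position: [0.5424, 0.1139, 0.1312]
tool_rot: [-3.141, 0.002, 0.781]
force: [0.4, -0.1, 0.1]
grip_width: 0.0854
finger_force: 0.0
```

Emit:
play_rows:
  motion:
    - [0,0,-2.5,0,0,0,1]
    - [0,0,-5,0,0,0,1]
    - [0,0,-7.5,0,0,0,1]
    - [0,0,-10,0,0,0,1]
    - [0,0,-11.3,0,0,0,1]

```text
clock: 23.7
position: [0.5437, 0.1144, 0.2474]
tool_rot: [3.14, -0.002, 0.781]
force: [-0.2, -0.2, -0.3]
grip_width: 0.0853
finger_force: 0.0
```

Emit:
play_rows:
  motion:
    - [0,0,0,0,0,-0.14,0.5]
    - [0,0,0,0,0,-0.28,0]
    - [0,0,0,0,0,-0.42,0]
    - [0,0,0,0,0,-0.56,0]
    - [0,0,0,0,0,-0.603,0]

```text
clock: 24.2
position: [0.5429, 0.114, 0.2447]
tool_rot: [-3.141, 0.0, 1.389]
force: [0.2, -0.6, -0.6]
grip_width: 0.0429
finger_force: 0.0
```

Emit:
play_rows:
  motion:
    - [0,0,0,0,0,0,0]
    - [0,0,0,0,0,0,0]
    - [0,0,0,0,0,0,0]
    - [0,0,0,0,0,0,0]
    - [0,0,0,0,0,0,0]

```text
clock: 24.7
position: [0.5431, 0.1141, 0.2448]
tool_rot: [3.142, 0.0, 1.383]
force: [-0.3, -0.7, -0.0]
grip_width: 0.0428
finger_force: 0.0
```

Run:
```python
from held import *
s,c,p,d,B,k=held("w9");print(s["clock"],s["position"],s["tool_rot"],s["force"],s["grip_width"])
a=1.385;W=cloud(d,c);ey=np.array([np.cos(a),np.sin(a)]);ex=np.array([ey[1],-ey[0]]);C=[.5417,.1143]
X=(W[...,:2]-C)@ex*1e3;Y=(W[...,:2]-C)@ey*1e3;Z=W[...,2]*1e3
m=(abs(X)<9)&(abs(Y)<70)&(Z>200.5)&(Z<225)&(d>0)
for lo,hi in((-70,-26),(-12,12),(26,70)):
    t=m&(Y>lo)&(Y<hi);print(t.sum(),np.median(X[t]).round(2),np.median(Z[t]).round(1),np.percentile(Y[t],[1,99]).round(1))
print(shift(s,[.5432,.1141,.1665],1.385))
```

```text
24.7 [0.5431103  0.1141498  0.24481765] [3.14155959e+00 1.02467310e-05 1.38339490e+00] [-0.26164417 -0.67145437 -0.00507759] 0.042837428446320734
568 -0.28 203.3 [-63.2 -26.3]
491 -0.12 217.7 [-11.5  11.6]
777 0.66 203.2 [26.7 62. ]
(array([-0.  ,  0.01,  7.83]), array([ 0.   ,  0.   , -0.002]))
```

The key is still fully down, turned about 0.01 rad within its slack, so I'll match that yaw and grip it again.

Emit:
play_rows:
  motion:
    - [0,0.02,2.5,0,0,0.008,0]
    - [0,0.02,5,0,0,0.008,0]
    - [0,0.02,6.8,0,0,0.008,0]
    - [0,0.02,7.6,0,0,0.008,0]
    - [0,0.02,7.75,0,0,0.008,0]

```text
clock: 25.25
position: [0.5431, 0.1141, 0.1668]
tool_rot: [-3.141, 0.0, 1.376]
force: [0.3, 0.4, -0.0]
grip_width: 0.0429
finger_force: 0.0
```

Emit:
play_rows:
  motion:
    - [0,0,0,0,0,0,0]
    - [0,0,0,0,0,0,-0.5]
    - [0,0,0,0,0,0,-1]
    - [0,0,0,0,0,0,-1]
    - [0,0,0,0,0,0,-1]
  squeeze: 50

```text
clock: 25.75
position: [0.5434, 0.1142, 0.1681]
tool_rot: [3.141, -0.0, 1.376]
force: [-2.9, 0.1, 7.2]
grip_width: 0.0083
finger_force: 49.0
```

Emit:
play_rows:
  motion:
    - [0,0,-0.1,0,0,0,-1]
    - [0,0,-0.2,0,0,0,-1]
    - [0,0,-0.3,0,0,0,-1]
    - [0,0,-0.4,0,0,0,-1]
    - [0,0,-0.5,0,0,0,-1]

```text
clock: 26.25
position: [0.5434, 0.114, 0.1724]
tool_rot: [3.142, -0.0, 1.376]
force: [-1.0, -0.1, -0.6]
grip_width: 0.0081
finger_force: 48.8
```

```bash
python3 st.py
```

```text
26.25 [0.5434 0.114  0.1724] yaw [ 3.1416 -0.      1.3757] [-1.  -0.1 -0.6] M [ 0.087  0.028 -0.022] 0.0081 48.8
```

Emit:
play_rows:
  motion:
    - [0,0,-0.3,0,0,0,-1]
    - [0,0,-0.8,0,0,0,-1]
    - [0,0,-2,0,0,0,-1]
    - [0,0,-3.6,0,0,0,-1]
    - [0,0,-3.8,0,0,0,-1]

```text
clock: 26.75
position: [0.5443, 0.1144, 0.2126]
tool_rot: [3.139, -0.001, 1.376]
force: [0.4, -0.2, -0.8]
grip_width: 0.008
finger_force: 48.9
```

Run:
```python
from held import *
s,c,p,d,B,k=held("w10");print(s["clock"],s["position"],s["tool_rot"],s["force"],s["finger_force"])
k=(abs(B[...,1])<15)&(abs(B[...,0])<75)&(B[...,2]>-70)&(B[...,2]<-30)&(d>0);P=B[k]
for lo,hi in((-62,-32),(28,62)):
    q=P[(P[:,0]>=lo)&(P[:,0]<hi)];print(len(q),np.median(q,0).round(1),np.percentile(q[:,1],[2,98]).round(1))
print(P[:,0].min(),P[:,0].max(),shift(s,[.5264,-.2199,.2084],1.35))
```

```text
26.75 [0.54427987 0.1143892  0.21261871] [ 3.13880227e+00 -1.29144958e-03  1.37568135e+00] [ 0.40990753 -0.22672719 -0.83452047] 48.86964049190283
866 [-46.5  -1.5 -35.2] [-6.3  3.4]
1599 [ 46.2  -1.3 -35.2] [-6.2  3.3]
-63.202977224842236 62.277954174208155 (array([-33.14,   4.73,   0.39]), array([ 0.003, -0.001,  0.026]))
```

Emit:
play_rows:
  motion:
    - [-3,0.4,0,0,0,0,-1]
    - [-7.2,1,0,0,0,0,-1]
    - [-11.4,1.6,0,0,0,0,-1]
    - [-15.6,2.2,0,0,0,0,-1]
    - [-19.8,2.8,0,0,0,0,-1]

```text
clock: 27.3
position: [0.5319, -0.0873, 0.21]
tool_rot: [-3.141, 0.0, 1.376]
force: [0.9, 0.6, -1.4]
grip_width: 0.0086
finger_force: 48.9
```

Emit:
play_rows:
  motion:
    - [-4.2,0.6,0,0,0,0.01,-1]
    - [-8.4,1.2,0,0,0,0.026,-1]
    - [-11.8,1.7,0,0,0,0.026,-1]
    - [-13.3,1.9,0,0,0,0.026,-1]
    - [-13.3,1.9,0,0,0,0.026,-1]

```text
clock: 27.8
position: [0.5246, -0.2219, 0.2097]
tool_rot: [-3.141, 0.0, 1.347]
force: [0.5, 0.8, -0.8]
grip_width: 0.0086
finger_force: 48.9
```

Emit:
play_rows:
  motion:
    - [0,0,3,0,0,0,-1]
    - [0,0,7,0,0,0,-1]
    - [0,0,11,0,0,0,-1]
    - [0,0,14,0,0,0,-1]
    - [0,0,15,0,0,0,-1]

```text
clock: 28.3
position: [0.5241, -0.2176, 0.0576]
tool_rot: [-3.138, -0.001, 1.352]
force: [-0.1, 0.1, -0.9]
grip_width: 0.0084
finger_force: 48.9
```

Emit:
play_rows:
  motion:
    - [0,0,1.5,0,0,0,-1]
    - [0,0,2.5,0,0,0,-1]
    - [0,0,3,0,0,0,-1]
    - [0,0,3,0,0,0,-1]
    - [0,0,3,0,0,0,-1]

```text
clock: 28.8
position: [0.5257, -0.2199, 0.031]
tool_rot: [3.141, 0.0, 1.35]
force: [0.9, -0.1, -1.4]
grip_width: 0.0085
finger_force: 48.9
```

```bash
python3 st.py; python3 -c "
from h import *;from workcell import *;print(shift(observe(),[.5264,-.2199,-.0087],1.35))"
```

```text
28.8 [ 0.5257 -0.2199  0.031 ] yaw [3.1407e+00 1.0000e-04 1.3497e+00] [ 0.9 -0.1 -1.4] M [ 0.007  0.007 -0.033] 0.0085 48.9
(array([0.02, 0.07, 3.97]), array([ 0.001,  0.   , -0.   ]))
```

Emit:
play_rows:
  motion:
    - [0.02,0.06,1.5,0,0,0,-1]
    - [0.02,0.06,2.8,0,0,0,-1]
    - [0.02,0.06,3.4,0,0,0,-1]
    - [0.02,0.06,3.65,0,0,0,-1]
    - [0.02,0.06,3.8,0,0,0,-1]

```text
clock: 29.3
position: [0.5258, -0.2196, -0.0081]
tool_rot: [-3.141, -0.0, 1.35]
force: [0.1, -0.2, -1.8]
grip_width: 0.0085
finger_force: 49.0
```

Emit:
play_rows:
  motion:
    - [0,0,0.05,0,0,0,-1]
    - [0,0,0.1,0,0,0,-1]
    - [0,0,0.15,0,0,0,-1]
    - [0,0,0.15,0,0,0,-1]
    - [0,0,0.15,0,0,0,-1]

```text
clock: 29.8
position: [0.5261, -0.2198, -0.0089]
tool_rot: [3.141, 0.0, 1.35]
force: [-1.1, 0.5, 4.5]
grip_width: 0.0083
finger_force: 49.7
```

```bash
python3 st.py
```

```text
29.8 [ 0.5261 -0.2198 -0.0089] yaw [3.1411e+00 1.0000e-04 1.3497e+00] [-1.1  0.5  4.5] M [ 0.065  0.183 -0.042] 0.0083 49.7
```

Contact with the dish. Releasing gently and rising.

Emit:
play_rows:
  motion:
    - [0,0,0,0,0,0,-0.85]
    - [0,0,0,0,0,0,-0.6]
    - [0,0,0,0,0,0,-0.2]
    - [0,0,0,0,0,0,0]
    - [0,0,-0.5,0,0,0,0]

```text
clock: 30.3
position: [0.5255, -0.2195, -0.0046]
tool_rot: [-3.141, -0.0, 1.35]
force: [-0.1, -0.4, -0.8]
grip_width: 0.0424
finger_force: 0.0
```

Emit:
play_rows:
  motion:
    - [0,0,-2.5,0,0,0,0]
    - [0,0,-6,0,0,0,0]
    - [0,0,-10,0,0,0,0]
    - [0,0,-14,0,0,0,0]
    - [0,0,-18,0,0,0,0]

```text
clock: 30.8
position: [0.5256, -0.2196, 0.1779]
tool_rot: [3.141, -0.0, 1.35]
force: [-0.2, -0.4, -0.2]
grip_width: 0.0428
finger_force: 0.0
```

Emit:
play_rows:
  motion:
    - [0,0,-2,0,0,0,0]
    - [0,0,-3,0,0,0,0]
    - [0,0,-3,0,0,0,0]
    - [0,0,-3,0,0,0,0]
    - [0,0,-3,0,0,0,0]

```text
clock: 31.3
position: [0.5253, -0.2195, 0.2044]
tool_rot: [-3.139, -0.0, 1.35]
force: [0.4, -0.7, 0.2]
grip_width: 0.0427
finger_force: 0.0
```

Run:
```python
from h import *
from workcell import *
s=observe();print(s["clock"],s["position"],s["force"])
c=viewer.camera_info("wrist");p,d=viewer.grab_frame("wrist")
W=cloud(d,c).reshape(-1,3);W=W[(d.ravel()>0)]
k=W[(W[:,2]>.02)&(W[:,2]<.06)&(abs(W[:,0]-.527)<.05)&(abs(W[:,1]+.219)<.09)]
print(len(k),line(k[:,:2]),k.min(0),k.max(0),np.histogram(k[:,2],np.arange(.02,.05,.002))[0])
# scene: collar/lugs + bystanders vs start
c=viewer.camera_info("scene");p,d=viewer.grab_frame("scene");c0=np.load("scene0.npz")
df=cv2.absdiff(p,c0["p"]).max(2)>60;df=cv2.morphologyEx(df.astype(np.uint8),cv2.MORPH_OPEN,np.ones((3,3)))
n,l,st,ce=cv2.connectedComponentsWithStats(df);print([tuple(x) for x in st[1:] if x[4]>15])
a=cv2.resize(p[165:265,335:435,::-1],None,fx=4,fy=4,interpolation=cv2.INTER_CUBIC);b=cv2.resize(p[205:305,185:285,::-1],None,fx=4,fy=4,interpolation=cv2.INTER_CUBIC)
cv2.imwrite("pics/end.png",np.hstack([a,b]))
```

```text
31.3 [ 0.52531667 -0.21949511  0.20438993] [ 0.43454204 -0.66932548  0.18018676]
998 (array([ 0.52481293, -0.21679714]), np.float64(1.349376903416222), array([0.00286403, 0.03644336])) [ 0.50572817 -0.28269167  0.0221072 ] [ 0.5421094  -0.15772278  0.0430279 ] [  0  10 236 398  10  10   3   8   9  80 222  12   0   0]
[(np.int32(38), np.int32(0), np.int32(73), np.int32(60), np.int32(3115)), (np.int32(204), np.int32(0), np.int32(15), np.int32(28), np.int32(309)), (np.int32(238), np.int32(10), np.int32(11), np.int32(10), np.int32(61)), (np.int32(263), np.int32(10), np.int32(7), np.int32(16), np.int32(83)), (np.int32(328), np.int32(14), np.int32(6), np.int32(9), np.int32(42)), (np.int32(24), np.int32(22), np.int32(5), np.int32(5), np.int32(22)), (np.int32(302), np.int32(26), np.int32(21), np.int32(29), np.int32(335)), (np.int32(331), np.int32(30), np.int32(9), np.int32(46), np.int32(194)), (np.int32(214), np.int32(39), np.int32(36), np.int32(12), np.int32(283)), (np.int32(251), np.int32(47), np.int32(10), np.int32(11), np.int32(96)), (np.int32(207), np.int32(46), np.int32(70), np.int32(1
[... 408 characters left out ...]
), np.int32(42), np.int32(41), np.int32(1005)), (np.int32(200), np.int32(67), np.int32(3), np.int32(6), np.int32(18)), (np.int32(251), np.int32(67), np.int32(7), np.int32(5), np.int32(28)), (np.int32(216), np.int32(68), np.int32(33), np.int32(9), np.int32(192)), (np.int32(204), np.int32(72), np.int32(11), np.int32(6), np.int32(53)), (np.int32(274), np.int32(94), np.int32(4), np.int32(9), np.int32(31)), (np.int32(62), np.int32(96), np.int32(51), np.int32(44), np.int32(692)), (np.int32(158), np.int32(105), np.int32(27), np.int32(19), np.int32(237)), (np.int32(152), np.int32(115), np.int32(5), np.int32(5), np.int32(17)), (np.int32(275), np.int32(145), np.int32(10), np.int32(32), np.int32(201))]
```

View pics/end.png

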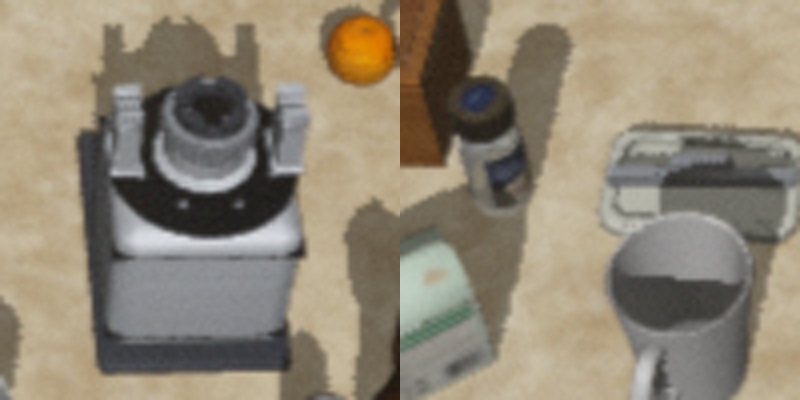

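The final view shows the key standing on the dish as before, at about (262,250), and the grinder, mugs and jar unchanged. The only differences from the first picture are the arm itself.

```bash
python3 -c "
from workcell import *
print(bot.job_done())"
```

```text
the job is handed in; nothing more can be done
None
```

I seated the key, tightened the lock ring clockwise to about 0.94 N m with the key in place throughout, laid the key back on the spoon rest where it had been with nothing else moved, and handed the job in at about 31 s; the first grasp closed on air because the real fingertips sit about 40 mm behind the reported TCP, which I corrected for.

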